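Rebuild the desk tray tower with its contents

TASK

Put the tray tower back together on its black base: the deep tray at the bottom with the glass paperweight standing in it, the two-compartment tray on that, and the shallow pen tray on top with the ballpoint pen lying lengthwise in it. Every tray must sit squarely and fully down in the rim of the one below. Leave the wooden cube, pencil case, eraser and note block where they are.

Things in the scene. Friction and masses are not known exactly. Their poses are not given: they have to be found in the camera images.
- tray_base: The weighted base of the tray set, black plastic, fixed to the desk: a plate 176 mm (its x) by 76 mm (its y), top face 8 mm up, with a raised rim 168 by 68 mm (3 mm thick) whose top is 15 mm above the desk. Origin at the centre of its underside, z up. A tray seated on it has its origin 10 mm above the base's origin.
- deep_tray: Deep white tray, undivided, 168 (x) by 68 mm (y), 56 high; walls 3, inside 162 by 62, floor top at 8. Origin: centre underneath. Two rounded ribs under it, 5 mm deep, 150 long, 54 apart outside, drop inside the rim below (4 mm play a side) and its flat bottom (5 above origin) rests on that rim. A tray seated on it has its origin 51 above this one's, its ribs 43 above this floor. 130 g.
- split_tray: Middle white tray, 40 mm high, with one cross wall (top 30 mm over the origin) at mid-length making two compartments. Footprint, walls, floor, ribs, play and origin just as the deep tray's. A tray seated on it has its origin 35 mm above this one's. About 110 g. Stands on the desk at the start.
- pen_tray: Shallow white pen tray, 26 mm high, with two rows of low teeth (pen rests) across its floor, 45 mm either side of the middle: tops 13 mm over the origin, 12 mm apart. Footprint, walls, floor, ribs, play and origin just as the deep tray's. A pen lying in it has its axis about 16 to 19 mm above the tray's origin. About 80 g. Stands on the desk at the start.
- paperweight: Round dark green glass paperweight, 50 mm across and 36 mm high: upright side up to 24 mm, domed above. Origin at the centre of its flat underside, z up. About 160 g. Stands on the desk at the start.
- pen: Black ballpoint pen with metal tip, tail and clip, 136 mm long, barrel 11 mm across. Origin on its axis at mid-length (5.5 mm above the desk), x along the pen towards the tip. About 15 g. Lies on the desk at the start.
- wood_cube: Bystander: plain light wooden cube, 45 mm. Origin at the centre of its underside.
- pencil_case: Bystander: slim blue pencil case, 200 mm (its x) by 50 by 23 mm, lying. Origin at the centre of its underside.
- eraser: Bystander: dark eraser in a paper sleeve, 45 mm (its x) by 19 by 12 mm. Origin at the centre of its underside.
- note_block: Bystander: small yellowish block of notes, 51 mm (its x) by 38 by 18 mm. Origin at the centre of its underside.
Things that resemble listed ones, but are neither listed nor needed, are in the scene too. Several things have the shape of the paperweight; the one meant has the colours described above.

How it is judged:
By the outcome, as a careful person would: the job done as asked, in the order asked, and still so for the second after the job is handed in, with the robot touching nothing.
It also fails if it takes over 141 s, if anything falls off the work surface, if the arm or the gripper's body presses on something with over 40 N, if the wrist force passes 120 N, or if a joint passes its speed limit or range.

ROBOT

A 6-joint arm with a two-finger parallel gripper is mounted at the origin on the work surface. World frame = base frame: x ahead of the robot, y to its left, z up, the work surface at z = 0. Lengths are in m, angles in degrees, forces in N, time in s.
With the tool pointing down it reaches from about 0.4 to 0.825 m from the base axis. Payload 7 kg.
Tool frame: the origin (TCP) lies at the very end of the fingers, on their centre line; the grasp point (between the pads) lies 19 mm behind it; y points along the fingers, x is the direction in which the jaws open and shut, and the axes are right-handed (so a half turn about y gives the same grasp; the last joint's range is limited). The gripper opens to 88 mm and grips with 3 to 60 N. Pads are 19 mm wide; open, the fingers measure 130 mm over their backs; the gripper's body (78 mm by 193 mm) begins 47 mm behind the grasp point.
Start: joints at [80.907, 20.546, 0.682, 0, -70.136, -16.507], TCP at [0.292, 0.609, 0.227] pointing down, gripper open.
Joint ranges: [-176.03, 176.03], [-82.01, 121.73], [-58.28, 71.71], [-173.87, 95.51], [-174.79, -0.11], [-173.66, 173.66]. Speed limits (degrees/s): [136.94, 136.94, 172.46, 180, 180, 180].

INTERFACE

Orientations are given as [roll, pitch, yaw] about the fixed x, y, z axes, in that order (R = Rz(yaw) Ry(pitch) Rx(roll)).
In Python, from plant import ctrl gives the robot as it stands.
- The arm moves only by the shell command python3 -m crank 'ROWS'. ROWS is JSON, a list that holds one entry, the list of rows, each a list of 5 numbers: the closure, from -1 (fully open) to 1 (shut), then the shift along the tool's x, y, z in mm, then the turn about the tool's y in rad. In form: [[[claw, x, y, z, turn], ...]]. A call has 1 to 12 rows; each row is the pose to reach, as a shift and turn from the pose commanded when the call began, along the tool's axes at that moment; what a row does not reach only later rows make up. A row lasts 1/8 s, in which the tool goes at most 62.5 mm and 10.7 degrees, less where a joint would pass 70% of its speed; a pose out of reach is approached as far as the arm can. A call with a gripper value outside its range is refused whole. The fingers move at their own pace and stop on an object; the grip force is fixed at half the most. Time passes only in rows, so rows that repeat a pose let the fingers close. It gives the time, the measured TCP pose, the force and the opening at its end, in the units of the state.
- ctrl.get_obs(): the state, without advancing time (a new reading comes with each control period).
- ctrl.snapshot(name): name is "scene" or "side" or "wrist"; returns the picture (480x640x3 uint8, red, green, blue); there is no depth.
- ctrl.camera_model(name): a dict with "fx", "fy", "cx", "cy" (pixels), "origin" and "orientation" of the camera in the world; the wrist camera has in their place "hand_eye" (4x4, takes a point from camera to tool coordinates, whose origin is the TCP and whose axes are the tool frame's). Camera axes: x right, y down, z forward; pixel columns grow to the right and rows downward; lengths in m; the calibration is good to about 2 mm. A picture is of the moment at which its call begins: read the wrist's pose just before it. camera_model takes no time and is no camera call.
- ctrl.close_job(): hands the job in, once; it reports no verdict.
Trained networks look in the newest picture that a camera, given by its name, has taken for a name from the list of things; names that differ only in an ending like _2 or _b are one class to them, and where a whole thing is asked for, a point or a joint stands for the part that bears it (a point fixed in the world has none). Each returns a list of dicts, best first, with "confidence" (0 to 1); they miss things now and then, are a little off and sometimes report something else, mostly with a low value. They report only what shows in the picture. A call takes as long as a camera call. They do not tell look-alikes from the thing itself.
- ctrl.find_in(camera, name): "extent" ([left, top, width, height] in pixels, round what is visible of it).
The state is a dict: "clock": time; "joint_pos": joint angles; "qvel": joint speeds; "tau": joint torques, N m; "tool_pos": TCP position; "orientation": TCP orientation; "force": force on the tool from outside, world axes, zero at the start; "moment": the same for the moment, N m; "opening": finger opening in m.
Only numpy, scipy, OpenCV 4.12 (cv2) and the standard library are available. Lean on these libraries where they do the work, as an engineer would, in place of code of your own. Each camera call takes 0.05 s, during which the arm holds its last target.

## Working session

There is one attempt and no reset: what is moved stays moved. The work goes in short steps, Python scripts to look and compute and a shell command to move; the robot and the scene stay as the last step left them, time stands still between calls to the robot, and variables do not carry over. Pictures are saved under pics/ and viewed, and the job is handed in when it is done.

```bash
ls; mkdir -p pics; python3 - <<'E'
from plant import ctrl
import cv2
print(ctrl.get_obs())
for n in ("scene","side","wrist"):
    im=ctrl.snapshot(n); cv2.imwrite(f"pics/{n}0.png",im[:,:,::-1]); print(n,ctrl.camera_model(n))
E
```

```text
pics
{'clock': 0.0, 'joint_pos': array([ 8.09091631e+01,  2.05910172e+01,  6.33650494e-01, -2.08283744e-02,
       -7.01353214e+01, -1.65042254e+01]), 'qvel': array([ 0.00455619, -0.01602309,  0.01572374,  0.03902032,  0.00397013,
        0.01399075]), 'tau': array([ 2.76781182e-03, -5.82729328e+01,  2.93051898e+01,  6.99731380e+00,
        6.89771390e-03, -1.54028357e-04]), 'tool_pos': array([0.29144245, 0.60829646, 0.22562424]), 'orientation': array([-8.99924392e+01, -9.44321739e-02, -1.15602162e+02]), 'force': array([ 0.18067964, -0.29367362, -0.10169737]), 'moment': array([-0.01440535, -0.03794026,  0.03193442]), 'opening': 0.08778811437701434}
scene {'fx': 446.5514428947241, 'fy': 446.5514428947241, 'cx': 320.94867398923066, 'cy': 250.72895589992015, 'origin': array([1.00102866, 0.04436316, 0.64202564]), 'orientation': array([-144.64306383,   -0.30923932,   98.2429035 ])}
side {'fx': 439.74607891635634, 'fy': 439.74607891635634, 'cx': 312.22258752841384, 'cy': 245.67587655185883, 'origin': array([ 0.09379637, -0.46063904,  0.50261888]), 'orientation': array([-1.23967708e+02, -7.46038300e-02, -4.67882072e+01])}
wrist {'fx': 418.2345730923017, 'fy': 418.2345730923017, 'cx': 315.4267789618777, 'cy': 239.9200259514644, 'hand_eye': array([[ 9.99999256e-01,  1.18938100e-03, -2.71922346e-04,
         4.74409265e-04],
       [ 5.75305983e-04, -2.63133472e-01,  9.64759268e-01,
        -1.58368455e-01],
       [ 1.07591447e-03, -9.64758706e-01, -2.63133960e-01,
         7.03968067e-02],
       [ 0.00000000e+00,  0.00000000e+00,  0.00000000e+00,
         1.00000000e+00]])}
```

View pics/scene0.png

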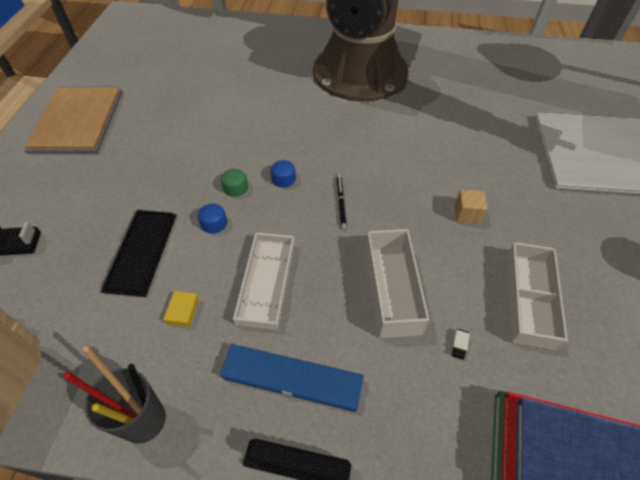

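View pics/side0.png

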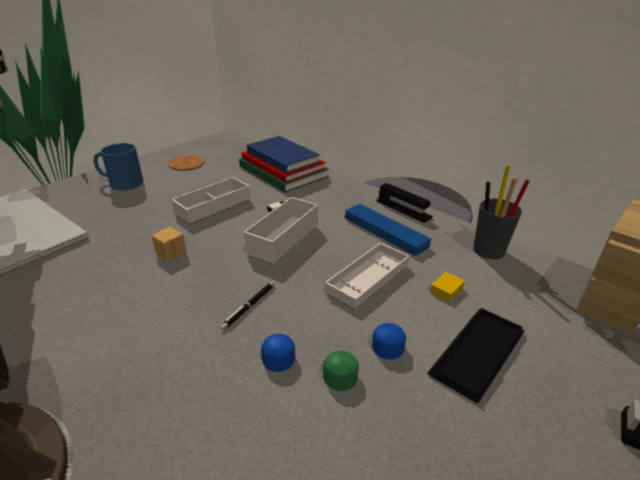

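View pics/wrist0.png

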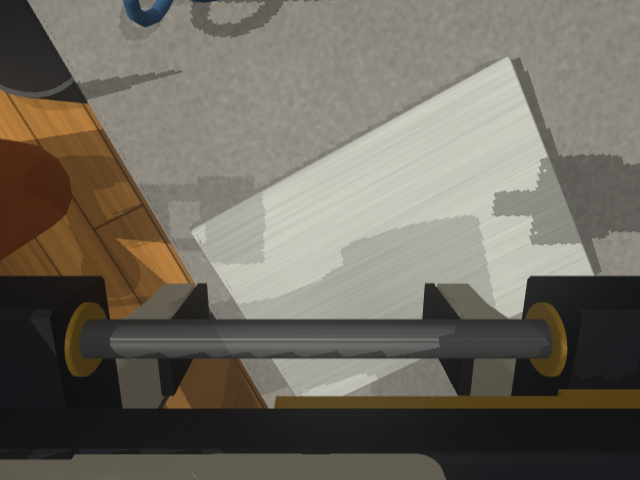

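The candidates by scene pixel:
- **Paperweight:** green (235,182), blue (283,173) and blue (212,218). I choose the green one.
- **Trays:** deep (398,283), split (538,295) and pen tray (265,280).
- **Base:** the black slab at (140,252). The other black things are staplers at (18,240) and (297,460).
- **Pen:** (342,200). The rest are in the pen cup at (130,400).

Next I'll locate them with the networks and check close crops.

```bash
cat > h.py <<'E'
import numpy as np, cv2
from scipy.spatial.transform import Rotation as Ro
from plant import ctrl
def Rm(o): return Ro.from_euler('xyz',o,degrees=True).as_matrix()
def cam(name,obs=None):
    m=ctrl.camera_model(name); K=np.array([[m['fx'],0,m['cx']],[0,m['fy'],m['cy']],[0,0,1]])
    if 'hand_eye' in m:
        T=np.eye(4);T[:3,:3]=Rm(obs['orientation']);T[:3,3]=obs['tool_pos'];T=T@np.array(m['hand_eye'])
        return K,T[:3,:3],T[:3,3]
    return K,Rm(m['orientation']),np.array(m['origin'])
def proj(c,P):
    K,R,t=c; q=(np.atleast_2d(P)-t)@R; q=q@K.T; return q[:,:2]/q[:,2:]
def ray(c,uv,z=0):
    K,R,t=c; d=R@np.linalg.inv(K)@np.array([uv[0],uv[1],1.]); s=(z-t[2])/d[2]; return t+s*d
E
python3 - <<'E'
from h import *
names="tray_base deep_tray split_tray pen_tray paperweight pen wood_cube pencil_case eraser note_block".split()
for c in("scene","side"):
    im=ctrl.snapshot(c)[:,:,::-1].copy(); C=cam(c)
    for n in names:
        for d in ctrl.find_in(c,n):
            e=np.array(d['extent'],float); ctr=(e[0]+e[2]/2,e[1]+e[3]/2)
            print(c,n,e.round(),round(d['confidence'],2),ray(C,ctr,0.012)[:2].round(3))
E
python3 - <<'E'
import cv2
s=cv2.imread('pics/scene0.png')
a=cv2.resize(s[150:310,90:310],None,fx=3.4,fy=3.4,interpolation=cv2.INTER_CUBIC)
cv2.imwrite('pics/crop0.png',a)
E
```

```text
scene tray_base [102. 209.  73.  89.] 0.64 [ 0.61  -0.325]
scene tray_base [222. 169.  27.  28.] 0.3 [ 0.422 -0.205]
scene deep_tray [365. 230.  60. 111.] 0.74 [0.609 0.114]
scene split_tray [506. 240.  61. 107.] 0.62 [0.592 0.343]
scene paperweight [267. 164.  29.  23.] 0.84 [ 0.391 -0.118]
scene paperweight [218. 168.  33.  28.] 0.78 [ 0.423 -0.206]
scene paperweight [198. 205.  25.  28.] 0.78 [ 0.517 -0.226]
scene pen [337. 176.   7.  53.] 0.69 [0.442 0.003]
scene wood_cube [456. 191.  30.  33.] 0.55 [0.42  0.245]
scene pencil_case [216. 343. 146.  71.] 0.58 [ 0.788 -0.029]
scene eraser [450. 328.  20.  33.] 0.92 [0.698 0.215]
scene eraser [338. 180.   8.  50.] 0.23 [0.448 0.008]
scene note_block [162. 292.  36.  36.] 0.95 [ 0.704 -0.22 ]
side tray_base [427. 307.  98.  97.] 0.92 [ 0.579 -0.333]
side deep_tray [241. 197.  78.  64.] 0.56 [0.623 0.128]
side split_tray [174. 178.  78.  45.] 0.63 [0.603 0.337]
side pen_tray [324. 241.  85.  68.] 0.79 [ 0.621 -0.1  ]
side paperweight [373. 321.  37.  42.] 0.89 [ 0.518 -0.228]
side paperweight [325. 351.  35.  40.] 0.76 [ 0.425 -0.209]
side paperweight [258. 338.  39.  37.] 0.58 [ 0.381 -0.122]
side pen [222. 283.  51.  43.] 0.98 [ 0.423 -0.004]
side wood_cube [154. 229.  33.  32.] 0.65 [0.432 0.246]
side wood_cube [220. 281.  56.  47.] 0.5 [ 0.424 -0.005]
side pencil_case [348. 202.  83.  55.] 0.81 [ 0.781 -0.041]
side eraser [268. 202.  14.  10.] 0.61 [0.685 0.209]
side note_block [429. 272.  35.  32.] 0.9 [ 0.689 -0.224]
side note_block [345. 205.  86.  48.] 0.53 [ 0.782 -0.035]
```

View pics/crop0.png

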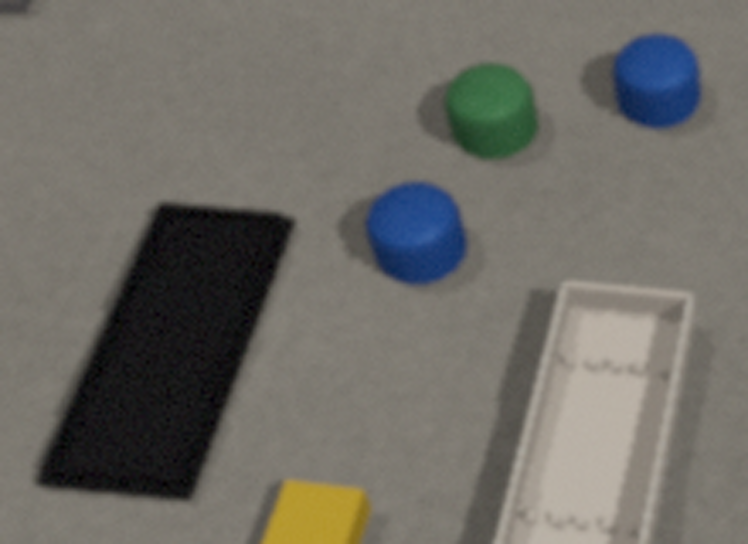

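The crop shows one green paperweight at scene (235,182), two blue look-alikes, and the black base slab at (140,252). Next I'll fit poses to the masks in both views, with height left free.

```bash
cat > fit.py <<'E'
from h import *
from scipy.optimize import minimize
def box(L,W,H,p,z0=0):
    x,y,a=p; c,s=np.cos(a),np.sin(a)
    return np.array([[x+c*i*L/2-s*j*W/2,y+s*i*L/2+c*j*W/2,z0+k*H] for i in(-1,1) for j in(-1,1) for k in(0,1)])
def cyl(p,H1=.024,H=.036,r=.025):
    t=np.linspace(0,2*np.pi,40); P=[]
    for z,rr in((0,r),(H1,r),(H1+.6*(H-H1),.8*r),(H,.35*r)): P+= [[p[0]+rr*np.cos(u),p[1]+rr*np.sin(u),z] for u in t]
    return np.array(P)
def hullmask(C,P,shape,S=4):
    h=cv2.convexHull((proj(C,P)*16*S).round().astype(np.int32)//1)
    m=np.zeros((shape[0]*S,shape[1]*S),np.uint8); cv2.fillConvexPoly(m,h,255,shift=4); return cv2.resize(m,(shape[1],shape[0]),interpolation=cv2.INTER_AREA)/255.
def hullof(mask):
    n,l,st,_=cv2.connectedComponentsWithStats(mask.astype(np.uint8)); 
    k=1+np.argmax(st[1:,4]); pts=np.argwhere(l==k)[:,::-1].astype(np.int32)
    m=np.zeros(mask.shape,np.uint8); cv2.fillConvexPoly(m,cv2.convexHull(pts),1); return m.astype(float)
def fit(model,p0,masks,cams,steps):
    def cost(p): return sum(np.abs(hullmask(c,model(p),m.shape)-m).sum() for c,m in zip(cams,masks))
    best=None
    for r in range(2):
        s=np.array([p0]+[np.array(p0)+np.eye(len(p0))[i]*steps[i] for i in range(len(p0))])
        o=minimize(cost,p0,method='Nelder-Mead',options=dict(initial_simplex=s,xatol=1e-5,fatol=.05,maxiter=200)); p0=o.x
    return o.x,o.fun
E
cat > t1.py <<'E'
from fit import *
S=cv2.imread('pics/scene0.png').astype(int); D=cv2.imread('pics/side0.png').astype(int)
cams=[cam('scene'),cam('side')]
def sub(im,b,f):
    m=np.zeros(im.shape[:2],bool); x,y,w,h=b; g=im[y:y+h,x:x+w]; m[y:y+h,x:x+w]=f(g); return m
def wh(g): return g.mean(2)>128
def bk(g): return g.max(2)<45
def gr(g): return g[:,:,1]>1.25*np.maximum(g[:,:,2],g[:,:,0])
objs={'base':((95,200,90,105),(420,300,112,105),bk,(.176,.076,.012),(.6,-.33,0)),
'deep':((360,222,75,120),(238,190,90,78),wh,(.168,.068,.056),(.61,.12,0)),
'split':((504,236,70,116),(165,170,92,56),wh,(.168,.068,.040),(.6,.335,0)),
'pent':((228,226,74,108),(318,235,98,78),wh,(.168,.068,.026),(.61,-.1,0)),
'paper':((215,162,40,40),(318,343,48,52),gr,None,(.423,-.207))}
vis=[S.astype(np.uint8).copy(),D.astype(np.uint8).copy()]
for n,(a,b,f,d,p0) in objs.items():
    ms=[sub(S,a,f),sub(D,b,f)]; ms=[hullof(m) for m in ms]
    if d is None:
        p,c=fit(lambda p:cyl(p),p0,ms,cams,(.01,.01)); mod=lambda p:cyl(p)
    else:
        mod=lambda p:box(d[0],d[1],p[3],p[:3])
        p,c=fit(mod,list(p0)+[d[2]],ms,cams,(.01,.01,.2,.01))
    q=p.copy(); 
    if len(q)>2:q[2]=np.degrees(q[2])
    print(n,q.round(4),round(c,1),[m.sum() for m in ms])
    for v,c in zip(vis,cams):
        cv2.polylines(v,[cv2.convexHull(proj(c,mod(p)).round().astype(np.int32))],True,(0,0,255))
cv2.imwrite('pics/fit_s.png',vis[0]);cv2.imwrite('pics/fit_d.png',vis[1])
E
python3 t1.py
```

```text
base [ 0.6002 -0.3289  2.3744  0.0056] 353.9 [np.float64(3724.0), np.float64(4778.0)]
deep [ 0.6096  0.1144 12.0394  0.0489] 2062.8 [np.float64(4973.0), np.float64(1425.0)]
split [ 0.5789  0.3497 -2.899   0.0137] 1463.8 [np.float64(4355.0), np.float64(279.0)]
pent [ 0.6262 -0.0986  1.5854  0.0252] 1006.3 [np.float64(4138.0), np.float64(2226.0)]
paper [ 0.4235 -0.206 ] 104.4 [np.float64(604.0), np.float64(1192.0)]
```

```bash
python3 - <<'E'
import cv2,numpy as np
D=cv2.imread('pics/side0.png');S=cv2.imread('pics/scene0.png')
for im,pts in((D,[(210,205),(210,195),(270,240),(300,225),(340,290),(370,275),(200,270),(300,270),(260,180)]),(S,[(390,330),(380,270),(408,290),(550,300),(330,280),(470,280),(260,300)])):
    for x,y in pts: print((x,y),im[y-1:y+2,x-1:x+2].mean((0,1)).round())
a=cv2.resize(D[160:320,160:430],None,fx=2.9,fy=2.9,interpolation=cv2.INTER_CUBIC);cv2.imwrite('pics/crop1.png',a)
E
```

```text
(210, 205) [ 90.  98. 106.]
(210, 195) [118. 130. 139.]
(270, 240) [129. 144. 154.]
(300, 225) [ 85.  94. 102.]
(340, 290) [139. 153. 168.]
(370, 275) [168. 187. 204.]
(200, 270) [102. 112. 118.]
(300, 270) [100. 110. 116.]
(260, 180) [76. 83. 87.]
(390, 330) [125. 135. 142.]
(380, 270) [147. 158. 166.]
(408, 290) [121. 129. 137.]
(550, 300) [ 92.  99. 105.]
(330, 280) [111. 120. 123.]
(470, 280) [114. 122. 127.]
(260, 300) [165. 175. 184.]
```

View pics/crop1.png

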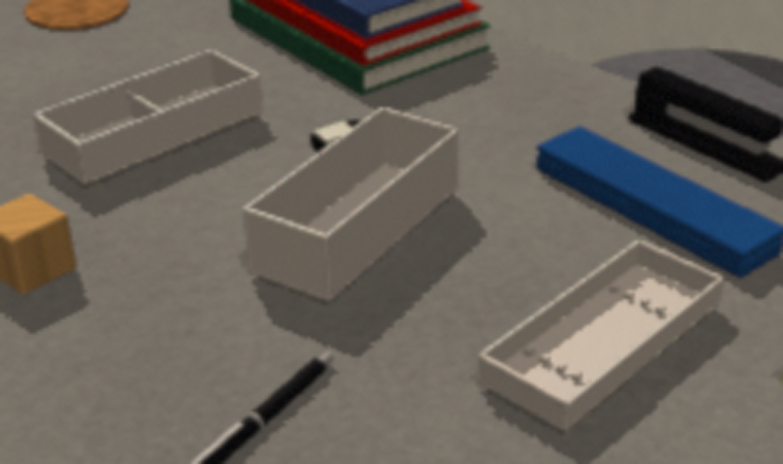

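```bash
python3 - <<'E'
import cv2,numpy as np
S=cv2.imread('pics/scene0.png')
a=cv2.resize(S[222:350,360:580],None,fx=3.6,fy=3.6,interpolation=cv2.INTER_CUBIC);cv2.imwrite('pics/crop2.png',a)
a=cv2.resize(S[165:335,225:360],None,fx=3.5,fy=3.5,interpolation=cv2.INTER_CUBIC);cv2.imwrite('pics/crop3.png',a)
E
```

```text
(no output)
```

View pics/crop2.png

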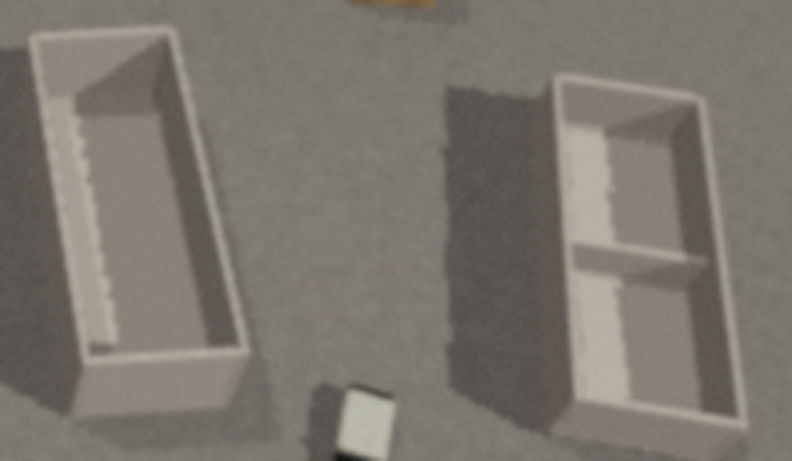

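View pics/crop3.png

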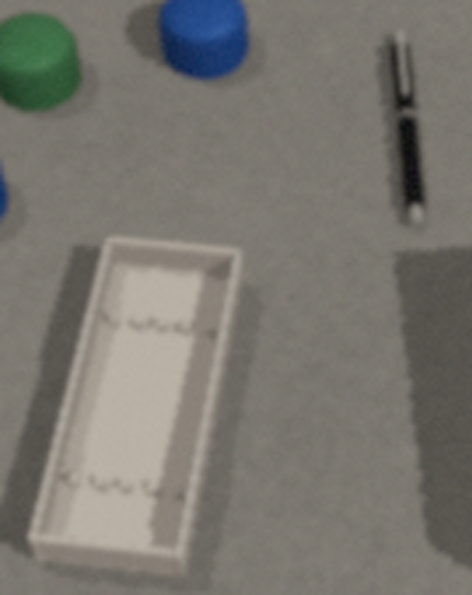

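View pics/fit_s.png

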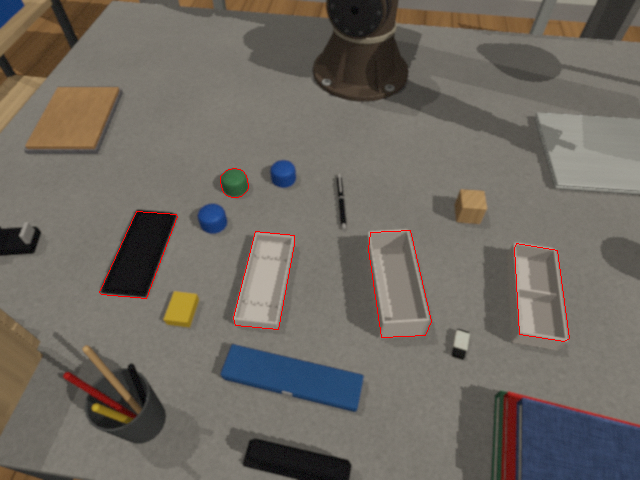

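```bash
cat > t2.py <<'E'
from h import *
from scipy.optimize import least_squares
cs,cd=cam('scene'),cam('side')
f=lambda pts,s,o:np.array(pts,float)/s+np.array(o)
T={'deep':(f([(31,36),(172,29),(247,351),(87,357)],3.6,(360,222)),f([(328,234),(245,209),(385,108),(457,129)],2.9,(160,160)),.056,(.6,.11,0)),
'split':(f([(557,77),(704,99),(744,424),(576,401)],3.6,(360,222)),f([(87,142),(38,117),(210,50),(260,73)],2.9,(160,160)),.04,(.6,.33,0)),
'pent':(f([(108,240),(240,252),(184,556),(34,545)],3.5,(225,165)),f([(568,403),(482,355),(640,243),(720,277)],2.9,(160,160)),.026,(.6,-.1,0))}
def rim(p,z):
    x,y,a=p;c,s=np.cos(a),np.sin(a)
    return np.array([[x+c*i*.084-s*j*.034,y+s*i*.084+c*j*.034,z] for i,j in((-1,-1),(-1,1),(1,1),(1,-1))])
for n,(a,b,h,p0) in T.items():
    r=lambda p:np.r_[(proj(cs,rim(p[:3],p[3]))-a).ravel(),(proj(cd,rim(p[:3],p[3]))-b).ravel()]
    o=least_squares(r,list(p0)+[h]); p=o.x.copy();p[2]=np.degrees(p[2]); print(n,p.round(4),'rms',np.sqrt((o.fun**2).mean()).round(2))
# pen ends
s=f([(400,36),(416,216)],3.5,(225,165)); print('pen scene',[ray(cs,u,.0055)[:2].round(4) for u in s])
d=[(224,327),f([(326,357)],2.9,(160,160))[0]]; print('pen side',[ray(cd,u,.0055)[:2].round(4) for u in d])
E
python3 t2.py
```

```text
deep [ 0.613   0.1095 12.4213  0.0546] rms 1.12
split [ 0.5995  0.3332 -2.5488  0.0384] rms 1.33
pent [ 0.6295 -0.0979  1.9787  0.0226] rms 0.95
pen scene [array([ 0.3663, -0.0073]), array([0.4945, 0.0165])]
pen side [array([ 0.3676, -0.0122]), array([0.4953, 0.0138])]
```

```bash
cat >> h.py <<'E'
def phi(o): R=Rm(o['orientation']); return np.degrees(np.arctan2(R[1,0],R[0,0]))
def go(x,y,z,f,o=None):
    o=o or ctrl.get_obs(); R=Rm(o['orientation']); d=R.T@(np.array([x,y,z])-o['tool_pos'])*1000
    t=(phi(o)-f+180)%360-180
    print('to',np.round([x,y,z,f],4),'shift',d.round(1),'turn',np.radians(t).round(4),'| rows>=',int(np.ceil(max(np.linalg.norm(d)/62.5,abs(t)/10.7))),'t',o['clock'])
def view(x,y,a,z=.2,back=.075):
    f=a-90; go(x-back*-np.sin(np.radians(f)),y-back*np.cos(np.radians(f)),z,f)
def wshot(fn):
    o=ctrl.get_obs(); im=ctrl.snapshot('wrist')[:,:,::-1].copy(); cv2.imwrite(f'pics/{fn}.png',im)
    np.savez(f'pics/{fn}.npz',p=o['tool_pos'],e=o['orientation']); return im,cam('wrist',o),o
def wload(fn):
    d=np.load(f'pics/{fn}.npz'); return cv2.imread(f'pics/{fn}.png'),cam('wrist',dict(tool_pos=d['p'],orientation=d['e']))
E
python3 -c "
from h import *
view(.5995,.3332,-2.5)"
```

```text
to [  0.5246   0.3365   0.2    -92.5   ] shift [144.9  26.5 327.7] turn -0.4032 | rows>= 6 t 1.25
```

```bash
python3 -m crank '[[[-1,25,5,55,-0.07],[-1,50,10,110,-0.14],[-1,75,14,165,-0.21],[-1,100,18,220,-0.28],[-1,125,23,280,-0.35],[-1,145,26,328,-0.403],[-1,145,26,328,-0.403],[-1,145,26,328,-0.403]]]'; python3 - <<'E'
from h import *
im,c,o=wshot('w_split'); print(o['tool_pos'],phi(o))
view(.613,.1095,12.4)
E
```

```text
clock: 2.25
tool_pos: [0.525, 0.336, 0.2006]
orientation: [-90.0, 0.0, -92.6]
force: [0.8, -0.1, 0.0]
opening: 0.0878
[0.52497538 0.33601158 0.20057631] -92.58534415786845
to [  0.5397   0.0934   0.2    -77.6   ] shift [242.4   0.6  25.8] turn -0.2604 | rows>= 4 t 2.3
```

View pics/w_split.png

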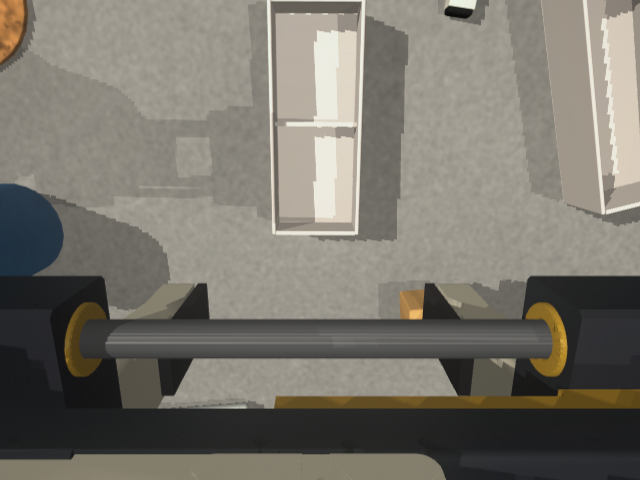

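The split tray shows with its cross wall at row 124 and its near rim at row 234. The top edge is just cut off, so I'll use a smaller setback from here on.

```bash
python3 -c "
from h import *
view(.613,.1095,12.4,.22,.055)"
```

```text
to [  0.5593   0.0977   0.22   -77.6   ] shift [237.2 -19.4  45.1] turn -0.2604 | rows>= 4 t 2.3
```

```bash
python3 -m crank '[[[-1,50,-4,10,-0.06],[-1,105,-9,20,-0.12],[-1,160,-14,30,-0.18],[-1,215,-18,40,-0.24],[-1,237,-19,45,-0.26],[-1,237,-19,45,-0.26],[-1,237,-19,45,-0.26]]]'; python3 - <<'E'
from h import *
im,c,o=wshot('w_deep'); print(o['tool_pos'],phi(o))
view(.6295,-.0979,2,.2,.06)
E
```

```text
clock: 3.18
tool_pos: [0.5593, 0.0987, 0.2197]
orientation: [-90.0, 0.0, -77.6]
force: [1.2, 0.8, -0.5]
opening: 0.0874
[0.55927213 0.09870923 0.219671  ] -77.56461560758962
to [  0.5695  -0.1      0.2    -88.    ] shift [196.4  19.5 -32.8] turn 0.1826 | rows>= 4 t 3.225
```

View pics/w_deep.png

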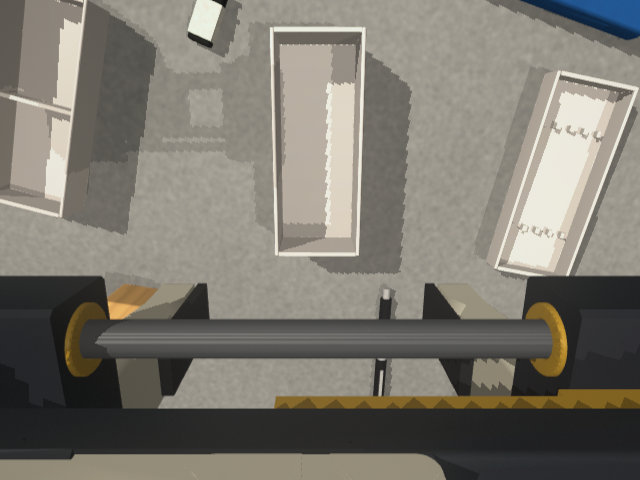

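The deep tray's rim is clear: corners at (271,27), (365,28), (357,255) and (277,255).

```bash
python3 -m crank '[[[-1,50,5,-8,0.045],[-1,100,10,-16,0.09],[-1,150,15,-25,0.14],[-1,196,19,-33,0.183],[-1,196,19,-33,0.183],[-1,196,19,-33,0.183],[-1,196,19,-33,0.183]]]'; python3 - <<'E'
from h import *
im,c,o=wshot('w_pent'); print(o['tool_pos'],phi(o))
view(.6002,-.3289,2.4,.2,.06)
E
```

```text
clock: 4.1
tool_pos: [0.5695, -0.0996, 0.2007]
orientation: [-90.0, 0.0, -88.0]
force: [0.1, -0.5, 0.5]
opening: 0.0878
[ 0.56947249 -0.09962622  0.20069623] -87.98404503751847
to [  0.5403  -0.3314   0.2    -87.6   ] shift [230.5   0.7 -37.4] turn -0.0067 | rows>= 4 t 4.15
```

View pics/w_pent.png

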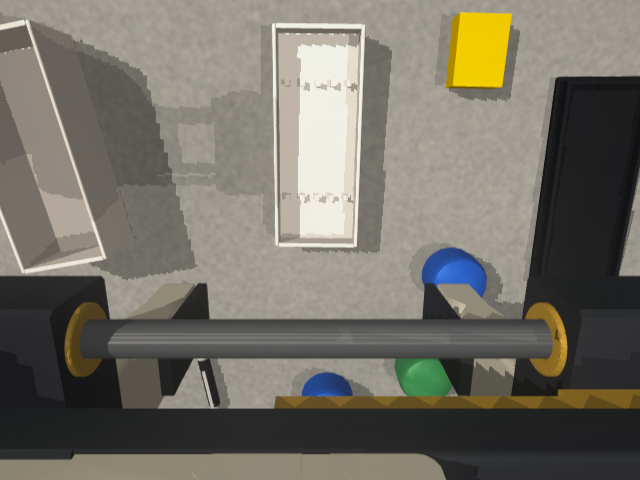

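The pen tray is at (273..364, 24..246). The green weight is at (425,372), and the base appears at the right.

```bash
python3 -m crank '[[[-1,50,0,-8,0],[-1,105,0,-17,0],[-1,160,0,-26,0],[-1,215,0,-35,0],[-1,231,0,-37,-0.007],[-1,231,0,-37,-0.007],[-1,231,0,-37,-0.007]]]'; python3 - <<'E'
from h import *
im,c,o=wshot('w_base'); print(o['tool_pos'],phi(o))
E
```

```text
clock: 5.03
tool_pos: [0.5403, -0.3319, 0.2006]
orientation: [-90.0, 0.0, -87.6]
force: [0.2, 0.8, -0.2]
opening: 0.0877
[ 0.54032482 -0.33188464  0.2006365 ] -87.62900889855106
```

View pics/w_base.png

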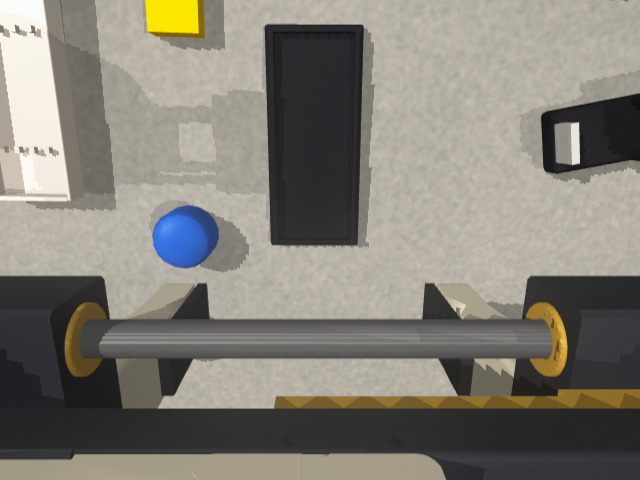

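```bash
cat > t3.py <<'E'
from h import *
from scipy.optimize import least_squares
import sys
def rect(p,L,W,z):
    x,y,a=p;c,s=np.cos(a),np.sin(a)
    return np.array([[x+c*i*L/2-s*j*W/2,y+s*i*L/2+c*j*W/2,z] for i,j in((-1,-1),(-1,1),(1,1),(1,-1))])
# image order for corners: (x-,y-)=bottom right,(x-,y+)=bottom left,(x+,y+)=top left,(x+,y-)=top right
Q={'split':([(357,234),(274,234),(268,0),(365,0)],.04,(.5995,.3332,-.044),(.168,.068)),
'deep':([(357,255),(277,255),(271,27),(365,28)],.056,(.613,.1095,.216),(.168,.068)),
'pent':([(356,246),(276,246),(273,24),(364,24)],.026,(.6295,-.0979,.035),(.168,.068)),
'base':([(358,244),(271,244),(265,25),(363,25)],.010,(.6,-.329,.04),(.176,.076))}
def edge(im,a,b,n=40,w=5,sgn=None):
    g=cv2.GaussianBlur(im.mean(2).astype(np.float32),(0,0),.8)
    d=(b-a)/np.linalg.norm(b-a); nn=np.array([-d[1],d[0]]); out=[]
    return out
for n,(q,h,p0,(L,W)) in Q.items():
    im,c=wload('w_'+n); q=np.array(q,float)
    o=least_squares(lambda p:(proj(c,rect(p[:3],L,W,h))-q).ravel(),p0)
    p=o.x; oz=least_squares(lambda p:(proj(c,rect(p[:3],L,W,p[3]))-q).ravel(),list(p0)+[h]).x
    print(n,p[:2].round(4),np.degrees(p[2]).round(2),'rms',np.sqrt((o.fun**2).mean()).round(2),'free z',oz[3].round(4))
    x0,x1,y0,y1=235,400,0,270
    k=2.2; v=cv2.resize(im[y0:y1,x0:x1],None,fx=k,fy=k,interpolation=cv2.INTER_CUBIC)
    v=np.hstack([v,v.copy()])
    rs=[(L,W,h)] + ([(.162,.062,h)] if n!='base' else [(.168,.068,.015),(.162,.062,.015)])
    for r in rs:
        pts=((proj(c,rect(p,*r))-[x0,y0])*k).round().astype(np.int32); cv2.polylines(v,[pts],True,(0,0,255) if r[0]>.17 or r[0]==.168 else (255,0,0))
    cv2.imwrite(f'pics/ov_{n}.png',v)
E
python3 t3.py; python3 -c "
import cv2,numpy as np
a=[cv2.imread(f'pics/ov_{n}.png') for n in('split','deep','pent','base')]
h=a[0].shape[1]//2
a=[i[:,:h] for i in a]
a[3]=np.clip(a[3].astype(int)*2,0,255).astype(np.uint8)
v=np.hstack(a); print(v.shape)
cv2.imwrite('pics/ov_a.png',v[:,:2*h]);cv2.imwrite('pics/ov_b.png',v[:,2*h:])"
```

```text
split [0.5952 0.3324] -2.72 rms 1.75 free z 0.0339
deep [0.6116 0.1086] 12.29 rms 1.42 free z 0.0525
pent [ 0.6272 -0.099 ] 1.57 rms 1.03 free z 0.0232
base [ 0.5976 -0.3286] 2.51 rms 1.58 free z 0.0034
(594, 1452, 3)
```

View pics/ov_a.png

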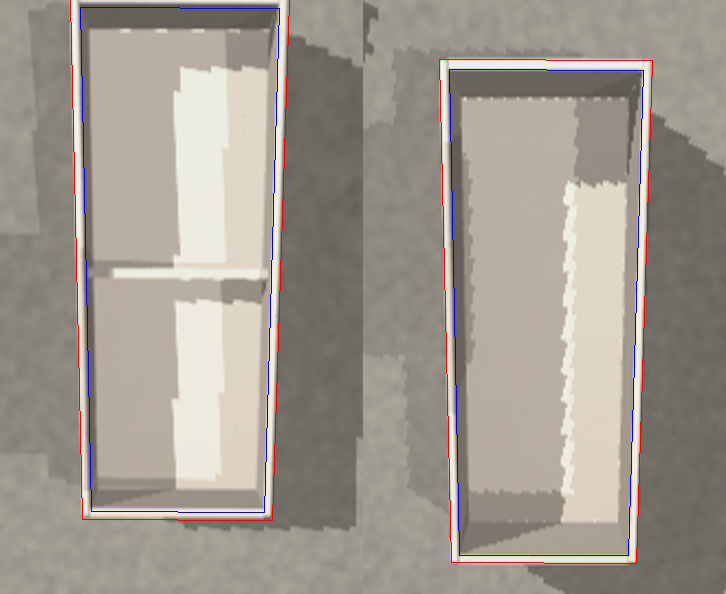

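View pics/ov_b.png

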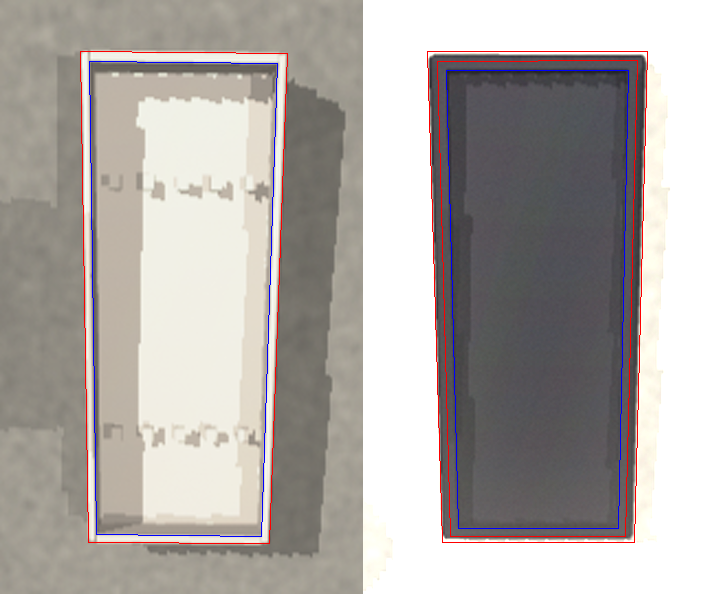

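```bash
python3 -c "
from h import *
go(.6116,.1086,.12,-77.71)"
```

```text
to [  0.6116   0.1086   0.12   -77.71  ] shift [-437.    80.8   89.5] turn -0.1727 | rows>= 8 t 5.075
```

```bash
python3 -m crank '[[[-1,-55,10,11,-0.02],[-1,-110,20,22,-0.04],[-1,-165,30,34,-0.065],[-1,-220,40,45,-0.09],[-1,-275,50,56,-0.11],[-1,-330,61,67,-0.13],[-1,-385,71,79,-0.15],[-1,-437,81,89.5,-0.173],[-1,-437,81,89.5,-0.173],[-1,-437,81,89.5,-0.173],[-1,-437,81,89.5,-0.173]]]'; python3 -c "
from h import *
go(.6116,.1086,.022,-77.71)"
```

```text
clock: 6.45
tool_pos: [0.6116, 0.1067, 0.12]
orientation: [-90.0, 0.0, -77.8]
force: [-0.1, -0.6, -0.5]
opening: 0.0873
to [ 6.116e-01  1.086e-01  2.200e-02 -7.771e+01] shift [-1.8 98.   0.4] turn -0.0017 | rows>= 2 t 6.45
```

```bash
python3 -m crank '[[[-1,-1.8,40,0.4,-0.002],[-1,-1.8,75,0.4,-0.002],[-1,-1.8,98,0.4,-0.002],[-1,-1.8,98,0.4,-0.002],[1,-1.8,98,0.4,-0.002],[1,-1.8,98,0.4,-0.002],[1,-1.8,98,0.4,-0.002],[1,-1.8,98,0.4,-0.002],[1,-1.8,98,0.4,-0.002],[1,-1.8,98,0.4,-0.002]]]'; python3 -c "
from h import *
go(.5976,-.3286,.15,-87.49)"
```

```text
clock: 7.7
tool_pos: [0.6125, 0.1092, 0.0229]
orientation: [-89.9, 0.0, -77.6]
force: [-1.4, 0.0, 5.6]
opening: 0.0679
to [  0.5976  -0.3286   0.15   -87.49  ] shift [ 424.5 -127.4 -107.9] turn 0.1717 | rows>= 8 t 7.7
```

```bash
python3 -m crank '[[[1,0,-30,0,0],[1,0,-75,0,0],[1,25,-120,-7,0.01],[1,80,-127,-20,0.03],[1,140,-127,-35,0.055],[1,200,-127,-51,0.08],[1,260,-127,-66,0.105],[1,320,-127,-81,0.13],[1,370,-127,-94,0.15],[1,405,-127,-103,0.165],[1,424.5,-127,-108,0.172],[1,424.5,-127,-108,0.172]]]'; python3 -m crank '[[[1,0,0,0,0],[1,0,0,0,0]]]'; python3 - <<'E'
from h import *
im,c,o=wshot('w_c1')
cv2.imwrite('pics/s_c1.png',ctrl.snapshot('scene')[:,:,::-1])
go(.5976,-.3286,.06,-87.49)
E
```

```text
clock: 9.2
tool_pos: [0.5965, -0.3298, 0.1481]
orientation: [-90.0, 0.0, -87.6]
force: [-0.4, 0.5, -1.1]
opening: 0.0676
clock: 9.45
tool_pos: [0.5972, -0.3277, 0.1487]
orientation: [-90.0, 0.0, -87.4]
force: [0.5, -0.4, -0.6]
opening: 0.0682
to [ 5.976e-01 -3.286e-01  6.000e-02 -8.749e+01] shift [ 0.7 88.8  0.3] turn 0.0007 | rows>= 2 t 9.55
```

View pics/w_c1.png

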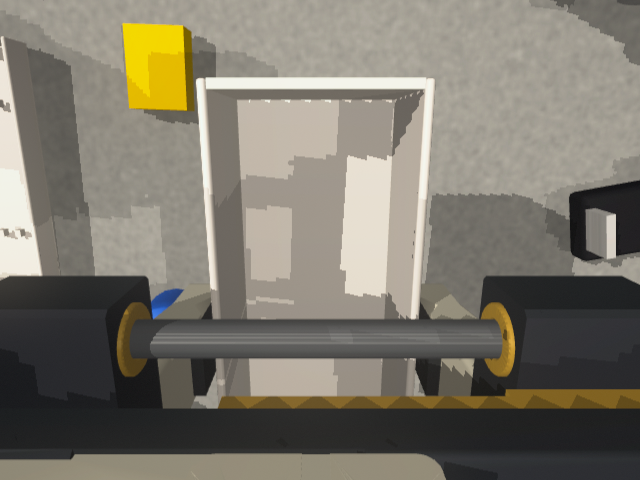

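View pics/s_c1.png

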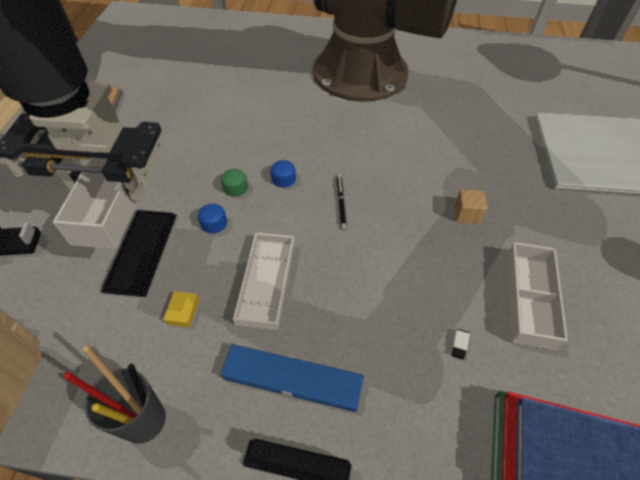

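```bash
python3 - <<'E'
from h import *
im,c=wload('w_c1'); d=np.load('pics/w_c1.npz')
R=Rm(d['e'])
for uv in((198,79),(435,79)):
    P=ray(c,uv,d['p'][2]+.0331); print(((P-d['p'])@R*1000).round(1))
E
```

```text
[-32.8 -33.1  82.9]
[ 33.8 -33.1  83. ]
```

```bash
python3 -m crank '[[[1,0.5,35,0.5,0],[1,0.5,70,0.5,0],[1,0.5,95,0.5,0.0],[1,0.5,105,0.5,0],[1,0.5,110,0.5,0],[1,0.5,113,0.5,0],[1,0.5,115,0.5,0],[1,0.5,116,0.5,0],[1,0.5,116,0.5,0]]]'; python3 - <<'E'
from h import *
o=ctrl.get_obs();print(o['tool_pos'],o['force'],phi(o))
E
```

```text
clock: 10.68
tool_pos: [0.5977, -0.3294, 0.033]
orientation: [-90.0, -0.0, -87.5]
force: [-0.4, -0.5, -1.0]
opening: 0.0679
[ 0.59767224 -0.32938747  0.03300755] [-0.44545407 -0.54915421 -1.03208396] -87.5224355937096
```

```bash
python3 -m crank '[[[1,0,1,0,0],[1,0,1,0,0],[1,0,1,0,0]]]';python3 -m crank '[[[1,0,1,0,0],[1,0,1,0,0],[1,0,1,0,0]]]'
```

```text
clock: 11.05
tool_pos: [0.5977, -0.3295, 0.0329]
orientation: [-89.9, -0.0, -87.5]
force: [-2.6, 2.1, 6.6]
opening: 0.0678
clock: 11.42
tool_pos: [0.5977, -0.3294, 0.0329]
orientation: [-89.9, -0.0, -87.5]
force: [-4.5, 3.1, 12.9]
opening: 0.0679
```

Contact comes at TCP 0.0329 m, which is exactly 10 mm above the pick height, so the tray is seated. I'll release and look.

```bash
python3 -m crank '[[[1,0,-2,0,0],[-1,0,-2,0,0],[-1,0,-2,0,0],[-1,0,-2,0,0],[-1,0,-2,0,0],[-1,0,-40,0,0],[-1,0,-90,0,0],[-1,0,-140,-20,0],[-1,0,-170,-60,0],[-1,0,-170,-60,0],[-1,0,-170,-60,0]]]'; python3 - <<'E'
from h import *
im,c,o=wshot('w_d1'); print(o['tool_pos'],phi(o))
E
```

```text
clock: 12.8
tool_pos: [0.5374, -0.3318, 0.2005]
orientation: [-90.0, 0.0, -87.5]
force: [-0.1, -0.6, -0.3]
opening: 0.0875
[ 0.53744246 -0.33181256  0.20049564] -87.54133719002286
```

View pics/w_d1.png

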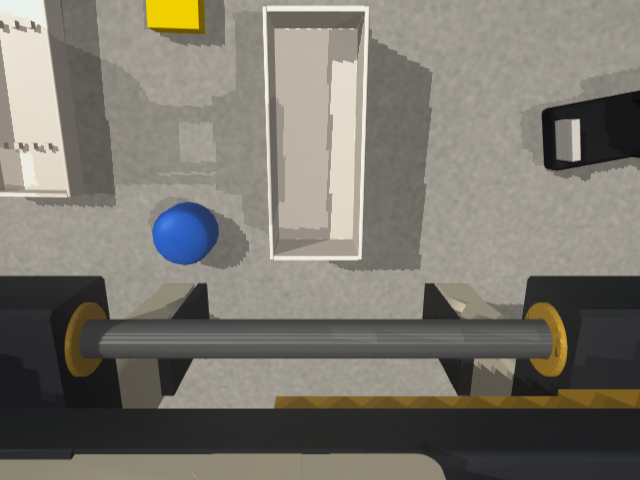

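```bash
python3 - <<'E'
from h import *
import t3
from t3 import rect
o=ctrl.get_obs(); print('j',o['joint_pos'].round(1), 'phi',phi(o))
im,c=wload('w_d1'); q=np.array([(361,259),(272,259),(263,7),(369,7)],float)
s=t3.least_squares(lambda p:(proj(c,rect(p[:3],.168,.068,.066))-q).ravel(),(.597,-.329,.04)); print(s.x[:2],np.degrees(s.x[2]),np.sqrt((s.fun**2).mean()))
view(.4235,-.206,-40,.2,.05)
E
```

```text
split [0.5952 0.3324] -2.72 rms 1.75 free z 0.0339
deep [0.6116 0.1086] 12.29 rms 1.42 free z 0.0525
pent [ 0.6272 -0.099 ] 1.57 rms 1.03 free z 0.0232
base [ 0.5976 -0.3286] 2.51 rms 1.58 free z 0.0034
j [-14.   17.6  -7.3  -0.  -65.2 106.5] phi -87.53200283649528
[ 0.59647666 -0.32993797] 2.6445674030835313 1.2152040094499477
to [   0.3852   -0.1739    0.2    -130.    ] shift [-1.643e+02 -1.000e-01 -1.453e+02] turn 0.7412 | rows>= 4 t 12.85
```

```bash
python3 -m crank '[[[-1,-40,0,-36,0.17],[-1,-80,0,-72,0.34],[-1,-120,0,-108,0.51],[-1,-164,0,-145,0.68],[-1,-164,0,-145,0.741],[-1,-164,0,-145,0.741],[-1,-164,0,-145,0.741]]]'; python3 - <<'E'
from h import *
im,c,o=wshot('w_pw'); print(o['tool_pos'],phi(o))
print(ctrl.find_in('wrist','paperweight'))
E
```

```text
clock: 13.72
tool_pos: [0.386, -0.1744, 0.2]
orientation: [-90.1, -0.1, -129.9]
force: [-0.9, -1.0, -0.8]
opening: 0.0875
[ 0.38597531 -0.17438578  0.19996761] -129.9045009341634
[{'extent': [234.8, 223.0, 63.5, 64.0], 'confidence': 0.85}, {'extent': [289.2, 121.6, 59.9, 66.0], 'confidence': 0.75}, {'extent': [220.7, 2.0, 68.0, 81.4], 'confidence': 0.7}]
```

View pics/w_pw.png

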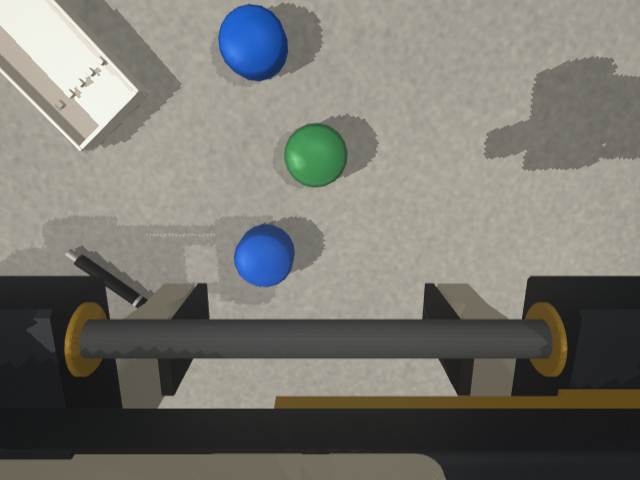

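The green weight is at (316,155). The blue ones, at (253,42) and (264,256), are clear of the jaw line.

```bash
python3 - <<'E'
from fit import *
im,c=wload('w_pw'); g=im.astype(int); m=(g[:,:,1]>1.25*np.maximum(g[:,:,2],g[:,:,0])); m[:, :250]=0; m[270:]=0
m=hullof(m); p,e=fit(lambda p:cyl(p),(.4235,-.206),[m],[c],(.01,.01)); print(p.round(4),e,m.sum())
p3,e3=fit(lambda p:cyl(p[:2],.024*p[2],.036*p[2]),(.4235,-.206,1),[m],[c],(.01,.01,.2)); print(p3.round(4),e3)
go(p[0],p[1],.1,-130); go(p[0],p[1],.006,-130)
E
```

```text
[ 0.4221 -0.2056] 71.90196078431373 3204.0
[ 0.422  -0.2054  0.8943] 60.79607843137254
to [ 4.221e-01 -2.056e-01  1.000e-01 -1.300e+02] shift [ 0.4 99.9 47.8] turn 0.0006 | rows>= 2 t 13.825
to [ 4.221e-01 -2.056e-01  6.000e-03 -1.300e+02] shift [  0.3 193.9  47.9] turn 0.0006 | rows>= 4 t 13.825
```

```bash
python3 -m crank '[[[-1,0.3,50,48,0],[-1,0.3,100,48,0],[-1,0.3,150,48,0],[-1,0.3,185,48,0],[-1,0.3,195,48,0],[-1,0.3,195,48,0],[1,0.3,195,48,0],[1,0.3,195,48,0],[1,0.3,195,48,0],[1,0.3,195,48,0],[1,0.3,195,48,0],[1,0.3,195,48,0]]]';  python3 - <<'E'
from h import *
go(.5965,-.3299,.16,-177.4)
E
```

```text
clock: 15.32
tool_pos: [0.4223, -0.2054, 0.0059]
orientation: [-90.0, 0.0, -130.0]
force: [-1.8, 0.9, 6.7]
opening: 0.0491
to [ 5.965e-01 -3.299e-01  1.600e-01 -1.774e+02] shift [ -16.4 -154.   213.5] turn 0.8279 | rows>= 5 t 15.325
```

```bash
python3 -m crank '[[[1,0,-30,0,0],[1,0,-85,5,0],[1,0,-140,30,0.15],[1,-4,-154,75,0.32],[1,-8,-154,125,0.49],[1,-12,-154,170,0.66],[1,-16,-154,205,0.82],[1,-16.4,-154,213.5,0.828],[1,-16.4,-154,213.5,0.828],[1,-16.4,-154,213.5,0.828]]]';  python3 - <<'E'
from h import *
wshot('w_c2')
go(.5965,-.3299,.024,-177.4)
E
```

```text
clock: 16.58
tool_pos: [0.5954, -0.3294, 0.1595]
orientation: [-90.0, -0.0, -177.4]
force: [-0.7, 0.9, -1.9]
opening: 0.0491
to [ 5.965e-01 -3.299e-01  2.400e-02 -1.774e+02] shift [ -0.9 135.8   0.6] turn 0.0008 | rows>= 3 t 16.625
```

View pics/w_c2.png

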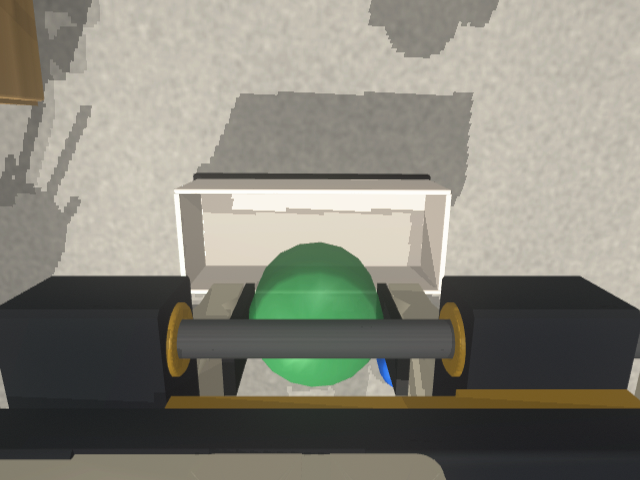

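```bash
python3 -m crank '[[[1,-0.9,40,0.6,0],[1,-0.9,85,0.6,0],[1,-0.9,115,0.6,0],[1,-0.9,128,0.6,0],[1,-0.9,133,0.6,0],[1,-0.9,135,0.6,0],[1,-0.9,136,0.6,0],[1,-0.9,136,0.6,0]]]'
```

```text
clock: 17.62
tool_pos: [0.5976, -0.3307, 0.0244]
orientation: [-90.0, 0.1, -177.4]
force: [-0.3, 0.1, -2.3]
opening: 0.0492
```

```bash
python3 -m crank '[[[1,0,1,0,0],[-0.5,0,1,0,0],[-0.5,0,1,0,0],[-0.5,0,1,0,0],[-0.5,0,1,0,0],[-0.5,0,-5,0,0],[-0.5,0,-40,0,0],[-0.5,0,-80,0,0],[-0.5,0,-130,0,0],[-0.5,0,-170,-20,0],[-0.5,0,-170,-70,0],[-0.5,0,-170,-70,0]]]'; python3 - <<'E'
from h import *
im,c,o=wshot('w_d2'); print(o['tool_pos'],phi(o))
view(.5995,.3332,-2.5)
E
```

```text
clock: 19.12
tool_pos: [0.5943, -0.2582, 0.1952]
orientation: [-90.0, 0.1, -177.3]
force: [1.2, 0.2, 0.4]
opening: 0.0658
[ 0.59427554 -0.25818559  0.19524332] -177.2818590133907
to [  0.5246   0.3365   0.2    -92.5   ] shift [  41.5   -5.4 -598.4] turn -1.48 | rows>= 10 t 19.175
```

View pics/w_d2.png

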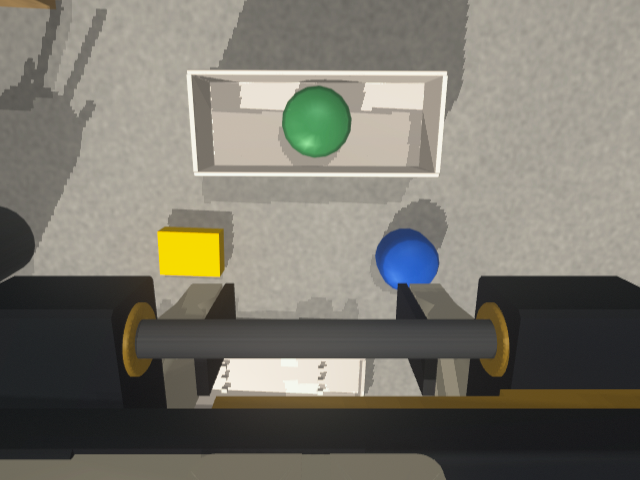

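The paperweight stands at (316,122), centred in the tray. Now the split tray.

```bash
python3 -c "
from h import *
go(.5952,.3324,.12,-92.72)"
```

```text
to [  0.5952   0.3324   0.12   -92.72  ] shift [ -28.7   74.7 -591.1] turn -1.4762 | rows>= 10 t 19.175
```

```bash
python3 -m crank '[[[-1,-3,0,-50,-0.12],[-1,-6,0,-110,-0.27],[-1,-9,0,-170,-0.42],[-1,-12,0,-230,-0.57],[-1,-15,0,-290,-0.72],[-1,-18,10,-350,-0.87],[-1,-21,30,-410,-1.02],[-1,-24,50,-470,-1.17],[-1,-26,60,-525,-1.32],[-1,-28.7,74.7,-575,-1.45],[-1,-28.7,74.7,-591,-1.476],[-1,-28.7,74.7,-591,-1.476]]]'; python3 -m crank '[[[-1,0,0,0,0]]]'; python3 - <<'E'
from h import *
im,c,o=wshot('w_s2')
go(.5952,.3324,.012,-92.72)
E
```

```text
clock: 20.68
tool_pos: [0.5963, 0.3313, 0.1184]
orientation: [-90.0, -0.0, -92.9]
force: [-0.2, 0.0, 0.2]
opening: 0.0876
clock: 20.8
tool_pos: [0.5965, 0.3298, 0.1192]
orientation: [-90.0, -0.0, -93.0]
force: [0.2, -0.3, -0.3]
opening: 0.0878
to [ 5.952e-01  3.324e-01  1.200e-02 -9.272e+01] shift [ -2.6 107.4  -1.5] turn -0.0045 | rows>= 2 t 20.85
```

View pics/w_s2.png

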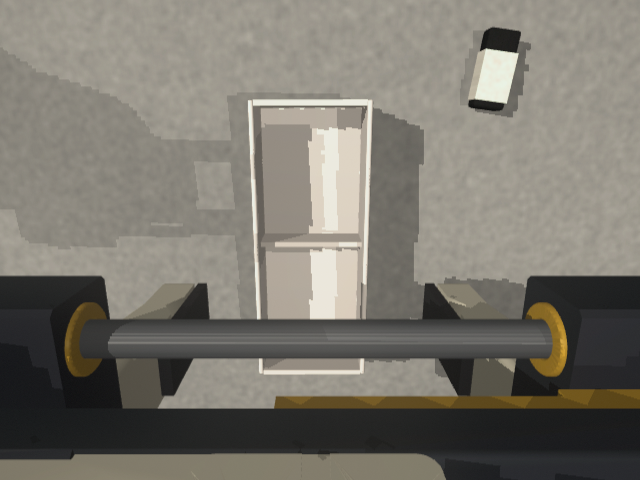

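```bash
sed -i 's/^for n,(q,h,p0/if __name__=="__main__":\n for n,(q,h,p0/; ' t3.py; python3 - <<'E'
s=open('t3.py').read(); i=s.index('if __name__'); a,b=s[:i],s[i:]
l=b.split('\n'); b='\n'.join(l[:2]+[' '+x for x in l[2:]]); 
a+='''def cfit(fn,q,h,p0,L=.168,W=.068):
    im,c=wload(fn); q=np.array(q,float); p0=(p0[0],p0[1],np.radians(p0[2]))
    o=least_squares(lambda p:(proj(c,rect(p[:3],L,W,h))-q).ravel(),p0)
    print(fn,o.x[:2].round(4),np.degrees(o.x[2]).round(2),'rms',np.sqrt((o.fun**2).mean()).round(2)); return o.x
'''
open('t3.py','w').write(a+b)
E
python3 - <<'E'
from t3 import *
cfit('w_s2',[(362,373),(261,373),(248.5,100),(372,100)],.04,(.595,.332,-2.7))
cfit('w_split',[(357,234),(274,234),(268,0),(365,0)],.04,(.595,.332,-2.7))
o=ctrl.get_obs();print(o['tool_pos'],phi(o),o['qvel'].round(2))
E
```

```text
w_s2 [0.5966 0.3322] -2.83 rms 1.36
w_split [0.5952 0.3323] -2.72 rms 1.75
[0.59656255 0.32969311 0.11939941] -92.97814625545215 [-0.15 -0.18 -0.05  0.04  0.01  0.11]
```

```bash
python3 -m crank '[[[-1,-2.5,45,-0.7,-0.003],[-1,-2.5,85,-0.7,-0.003],[-1,-2.5,107,-0.7,-0.003],[-1,-2.5,107,-0.7,-0.003],[1,-2.5,107,-0.7,-0.003],[1,-2.5,107,-0.7,-0.003],[1,-2.5,107,-0.7,-0.003],[1,-2.5,107,-0.7,-0.003],[1,-2.5,107,-0.7,-0.003],[1,-2.5,107,-0.7,-0.003]]]'; python3 -c "
from h import *
go(.5965,-.3299,.2,-87.36)"
```

```text
clock: 22.1
tool_pos: [0.5962, 0.3339, 0.0134]
orientation: [-89.9, 0.1, -92.7]
force: [-0.5, -1.8, 6.7]
opening: 0.068
to [  0.5965  -0.3299   0.2    -87.36  ] shift [ 662.9 -187.2   31.5] turn -0.0926 | rows>= 12 t 22.1
```

```bash
python3 -m crank '[[[1,0,-30,0,0],[1,0,-80,0,0],[1,10,-135,0,0],[1,60,-170,3,-0.01],[1,120,-187,6,-0.02],[1,182,-187,9,-0.03],[1,244,-187,12,-0.035],[1,306,-187,15,-0.045],[1,368,-187,18,-0.055],[1,430,-187,21,-0.06],[1,490,-187,24,-0.07],[1,540,-187,26,-0.08]]]'; python3 -m crank '[[[1,45,0,2,-0.005],[1,85,0,4,-0.01],[1,112,0,5,-0.012],[1,122,0,5.5,-0.012],[1,122,0,5.5,-0.012],[1,122,0,5.5,-0.012],[1,122,0,5.5,-0.012]]]'; python3 - <<'E'
from h import *
im,c,o=wshot('w_c3'); cv2.imwrite('pics/s_c3.png',ctrl.snapshot('side')[:,:,::-1])
go(.5965,-.3299,.08,-87.36)
E
```

```text
clock: 23.6
tool_pos: [0.5958, -0.2091, 0.199]
orientation: [-90.0, 0.0, -88.1]
force: [0.8, 0.8, -1.9]
opening: 0.0675
clock: 24.48
tool_pos: [0.606, -0.3278, 0.1992]
orientation: [-90.0, 0.0, -87.3]
force: [-1.0, 0.1, -0.5]
opening: 0.0674
to [ 5.965e-01 -3.299e-01  8.000e-02 -8.736e+01] shift [  1.5 119.1  -9.6] turn 0.0001 | rows>= 2 t 24.575
```

View pics/w_c3.png

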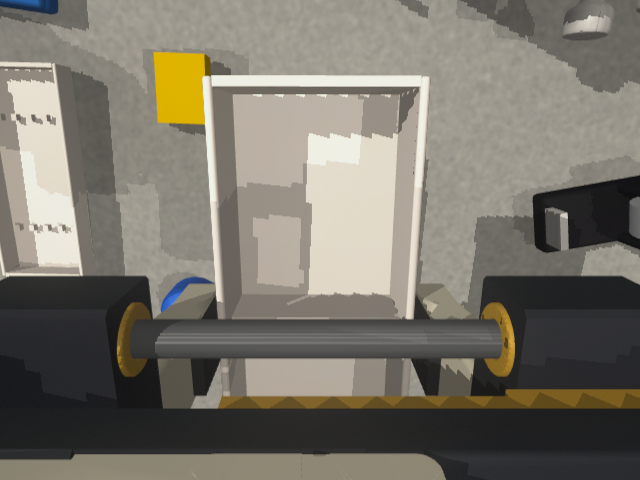

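View pics/s_c3.png

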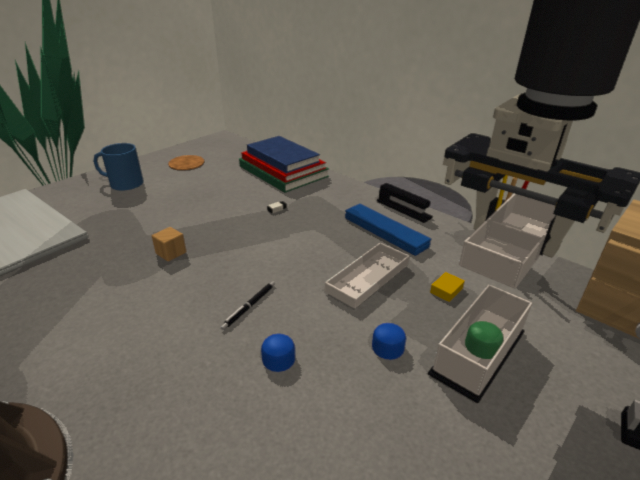

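```bash
cat >> h.py <<'E'
def front(fn,uvs,dz):
    im,c=wload(fn); d=np.load(f'pics/{fn}.npz'); R=Rm(d['e'])
    for uv in uvs: print('front edge in tool mm',((ray(c,uv,d['p'][2]+dz)-d['p'])@R*1000).round(1))
E
python3 - <<'E'
from h import *
front('w_c3',((203,76),(430,76)),.0266)
front('w_c1',((198,79),(435,79)),.0331)
E
```

```text
front edge in tool mm [-33.  -26.6  84.4]
front edge in tool mm [ 34.  -26.6  84.5]
front edge in tool mm [-32.8 -33.1  82.9]
front edge in tool mm [ 33.8 -33.1  83. ]
```

```bash
python3 -m crank '[[[1,1,15,-6,0],[1,1,50,-9.9,0],[1,1,85,-9.9,0],[1,1,105,-9.9,0],[1,1,113,-9.9,0],[1,1,118,-9.9,0],[1,1,121,-9.9,0],[1,1,121,-9.9,0],[1,1,121,-9.9,0]]]'; python3 -c "
from h import *
go(.5962,-.3294,.0744,-87.4)"
```

```text
clock: 25.7
tool_pos: [0.5963, -0.3303, 0.0785]
orientation: [-89.9, -0.0, -87.4]
force: [-0.6, 0.2, -2.8]
opening: 0.0682
to [ 5.962e-01 -3.294e-01  7.440e-02 -8.740e+01] shift [-0.9  4.1 -0.1] turn -0.0001 | rows>= 1 t 25.7
```

```bash
python3 -m crank '[[[1,-0.6,2,0,0],[1,-0.6,4,0,0],[1,-0.6,4,0,0],[1,-0.6,4,0,0]]]'; python3 -m crank '[[[1,0,1,0,0],[1,0,1,0,0],[1,0,1,0,0]]]';python3 -m crank '[[[1,0,1,0,0],[1,0,1,0,0],[1,0,1,0,0]]]'
```

```text
clock: 26.2
tool_pos: [0.5961, -0.3296, 0.0744]
orientation: [-90.0, -0.0, -87.4]
force: [-2.3, 1.7, 4.8]
opening: 0.068
clock: 26.58
tool_pos: [0.5961, -0.3297, 0.0744]
orientation: [-89.9, -0.0, -87.4]
force: [-3.2, 3.0, 11.7]
opening: 0.0676
clock: 26.95
tool_pos: [0.5961, -0.3296, 0.0744]
orientation: [-89.9, -0.0, -87.4]
force: [-6.1, 4.5, 17.7]
opening: 0.0679
```

It seated exactly at the expected TCP height of 0.0744 m. Releasing and checking.

```bash
python3 -m crank '[[[1,0,-2,0,0],[-1,0,-2,0,0],[-1,0,-2,0,0],[-1,0,-2,0,0],[-1,0,-2,0,0],[-1,0,-40,0,0],[-1,0,-90,0,0],[-1,0,-130,-20,0],[-1,0,-155,-60,0],[-1,0,-155,-60,0],[-1,0,-155,-60,0]]]'; python3 - <<'E'
from h import *
im,c,o=wshot('w_d3'); print(o['tool_pos'],phi(o)); cv2.imwrite('pics/s_d3.png',ctrl.snapshot('side')[:,:,::-1])
go(.6272,-.099,.12,-88.4)
E
```

```text
clock: 28.32
tool_pos: [0.536, -0.3323, 0.2268]
orientation: [-90.0, 0.0, -87.4]
force: [1.0, 0.1, -0.7]
opening: 0.0874
[ 0.53602987 -0.33227128  0.22684951] -87.42639533119593
to [  0.6272  -0.099    0.12   -88.4   ] shift [-228.7  105.7  101.7] turn 0.0174 | rows>= 5 t 28.425
```

View pics/w_d3.png

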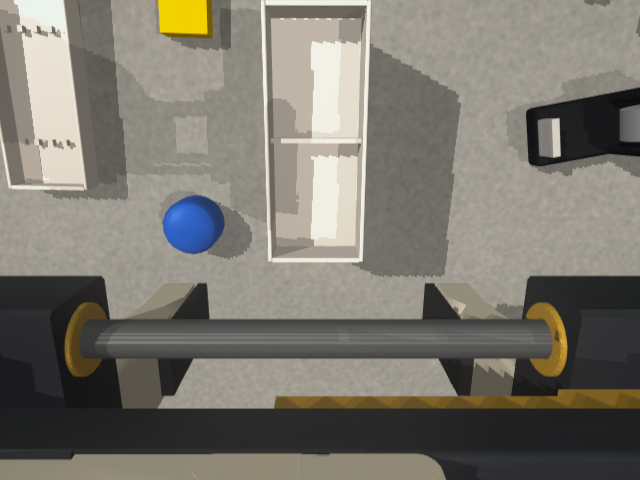

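View pics/s_d3.png

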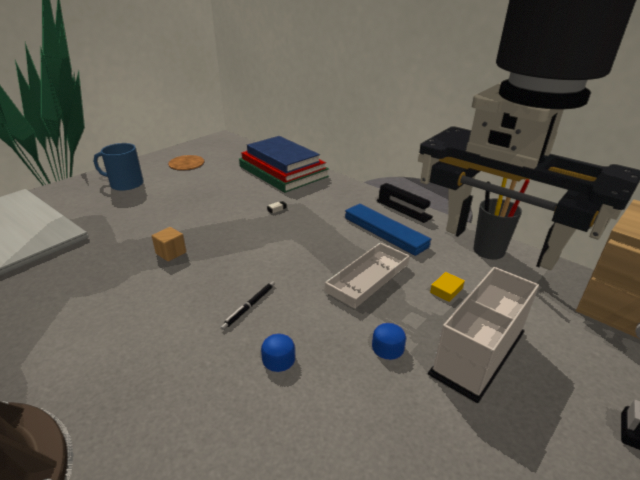

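The split tray sits squarely on the deep tray in both views. Now the pen tray.

```bash
python3 -m crank '[[[-1,-50,5,20,0.003],[-1,-105,20,45,0.006],[-1,-160,50,72,0.01],[-1,-205,85,92,0.014],[-1,-228.7,105.7,101.7,0.017],[-1,-228.7,105.7,101.7,0.017],[-1,-228.7,105.7,101.7,0.017],[-1,-228.7,105.7,101.7,0.017]]]'; python3 - <<'E'
from h import *
from t3 import cfit
wshot('w_p2')
cfit('w_d3',[(362,261),(269,261),(262,1),(370,1)],.101,(.5965,-.33,2.6))
go(.6272,-.099,.008,-88.4)
E
```

```text
clock: 29.42
tool_pos: [0.6276, -0.1001, 0.1218]
orientation: [-89.9, -0.0, -88.4]
force: [0.2, -0.6, 0.3]
opening: 0.0875
w_d3 [ 0.5962 -0.3299] 2.55 rms 1.31
to [ 6.272e-01 -9.900e-02  8.000e-03 -8.840e+01] shift [ -1.2 113.9  -0.4] turn -0.0008 | rows>= 2 t 29.475
```

View pics/w_p2.png

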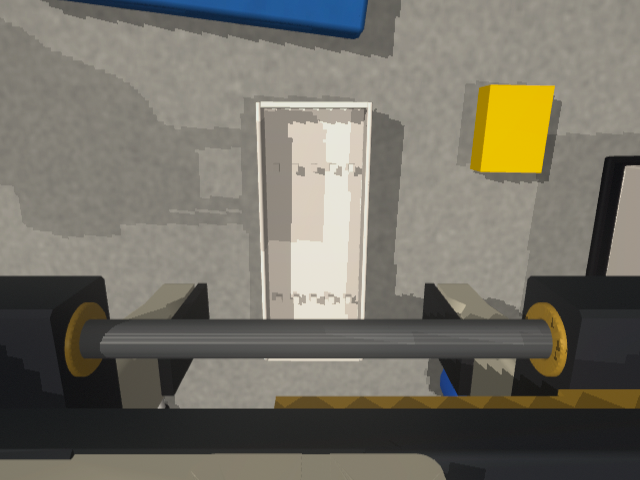

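```bash
python3 - <<'E'
from h import *
from t3 import cfit
p=cfit('w_p2',[(365,361),(263,361),(256,102),(373,102)],.026,(.627,-.099,1.6))
go(.6278,-.099,.008,-88.4)
E
python3 -m crank '[[[-1,-1.2,45,0,0],[-1,-1.2,85,0,0],[-1,-1.2,110,0,0],[-1,-1.2,114,0,0],[-1,-1.2,114,0,0],[1,-1.2,114,0,0],[1,-1.2,114,0,0],[1,-1.2,114,0,0],[1,-1.2,114,0,0],[1,-1.2,114,0,0],[1,-1.2,114,0,0]]]'; python3 -c "
from h import *
go(.5962,-.3294,.2,-87.4)"
```

```text
w_p2 [ 0.6271 -0.0996] 1.5 rms 0.68
to [ 6.278e-01 -9.900e-02  8.000e-03 -8.840e+01] shift [ -1.1 113.9   0.2] turn -0.0008 | rows>= 2 t 29.475
clock: 30.85
tool_pos: [0.6277, -0.098, 0.0081]
orientation: [-89.9, -0.0, -88.4]
force: [-1.3, 0.8, 6.3]
opening: 0.0674
to [  0.5962  -0.3294   0.2    -87.4   ] shift [ 230.4 -191.9  -37.9] turn -0.0168 | rows>= 5 t 30.85
```

```bash
python3 -m crank '[[[1,0,-30,0,0],[1,0,-80,0,0],[1,0,-135,0,0],[1,20,-175,-3,0],[1,65,-192,-11,-0.005],[1,115,-192,-19,-0.01],[1,165,-192,-27,-0.013],[1,205,-192,-34,-0.017],[1,230.4,-192,-37.9,-0.017],[1,230.4,-192,-37.9,-0.017],[1,230.4,-192,-37.9,-0.017],[1,230.4,-192,-37.9,-0.017]]]'; python3 - <<'E'
from h import *
im,c,o=wshot('w_c4')
go(.5962,-.3294,.1041,-87.4)
E
```

```text
clock: 32.35
tool_pos: [0.5961, -0.3285, 0.1992]
orientation: [-90.0, 0.0, -87.4]
force: [0.5, 0.3, 0.6]
opening: 0.0677
to [  0.5962  -0.3294   0.1041 -87.4   ] shift [ 0.9 95.2  0. ] turn 0.001 | rows>= 2 t 32.4
```

View pics/w_c4.png

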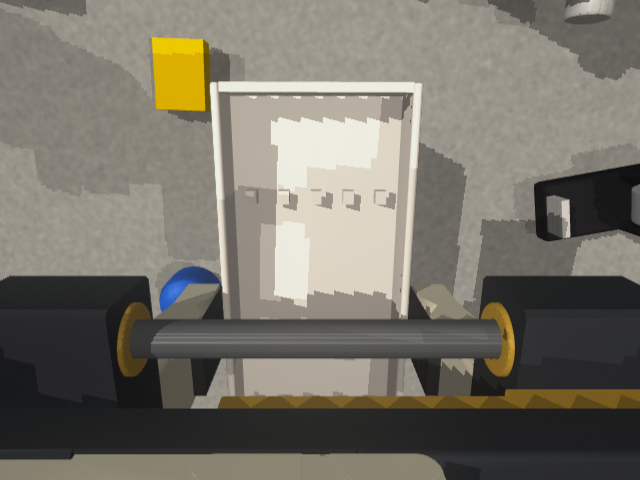

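```bash
python3 -c "
from h import *
front('w_c4',((210,83),(422,83)),.0179)"
python3 -m crank '[[[1,0.9,30,0,0],[1,0.9,62,0,0],[1,0.9,80,0,0],[1,0.9,88,0,0],[1,0.9,91,0,0],[1,0.9,91,0,0],[1,0.9,91,0,0]]]'
```

```text
front edge in tool mm [-33.1 -17.9  83.3]
front edge in tool mm [ 33.9 -17.9  83.3]
clock: 33.28
tool_pos: [0.5963, -0.3306, 0.1091]
orientation: [-89.9, -0.0, -87.4]
force: [-0.4, -0.7, -0.4]
opening: 0.0678
```

```bash
python3 -m crank '[[[1,-1,2,1,0],[1,-1,4,1,0],[1,-1,5,1,0],[1,-1,5,1,0],[1,-1,5,1,0]]]'; python3 -m crank '[[[1,0,1,0,0],[1,0,1,0,0],[1,0,1,0,0]]]';python3 -m crank '[[[1,0,1,0,0],[1,0,1,0,0],[1,0,1,0,0]]]'
```

```text
clock: 33.9
tool_pos: [0.597, -0.3293, 0.1041]
orientation: [-90.0, -0.0, -87.4]
force: [-1.7, 1.7, 5.1]
opening: 0.0677
clock: 34.28
tool_pos: [0.597, -0.3293, 0.1041]
orientation: [-89.9, -0.0, -87.4]
force: [-4.1, 3.6, 10.6]
opening: 0.0676
clock: 34.65
tool_pos: [0.597, -0.3293, 0.1041]
orientation: [-89.9, -0.1, -87.4]
force: [-5.1, 4.9, 17.4]
opening: 0.068
```

Seated at 0.1041 m as predicted. Release, look, then go to the pen.

```bash
python3 -m crank '[[[1,0,-2,0,0],[-1,0,-2,0,0],[-1,0,-2,0,0],[-1,0,-2,0,0],[-1,0,-2,0,0],[-1,0,-40,0,0],[-1,0,-90,0,0],[-1,0,-130,-20,0],[-1,0,-155,-60,0],[-1,0,-155,-60,0],[-1,0,-155,-60,0]]]'; python3 - <<'E'
from h import *
im,c,o=wshot('w_d4'); print(o['tool_pos'],phi(o))
# pen: centre ~(.431,.003), dir
a=np.degrees(np.arctan2(.0245,.128)); print(a)
view(.431,.003,a,.2,.03)
E
```

```text
clock: 36.02
tool_pos: [0.5369, -0.3319, 0.2561]
orientation: [-90.0, 0.0, -87.4]
force: [0.2, -0.3, -1.2]
opening: 0.0874
[ 0.53687881 -0.33192843  0.25607376] -87.42541668279712
10.835711869836834
to [ 4.01500e-01 -2.60000e-03  2.00000e-01 -7.91643e+01] shift [-334.9   55.6 -120.4] turn -0.144 | rows>= 6 t 36.075
```

View pics/w_d4.png

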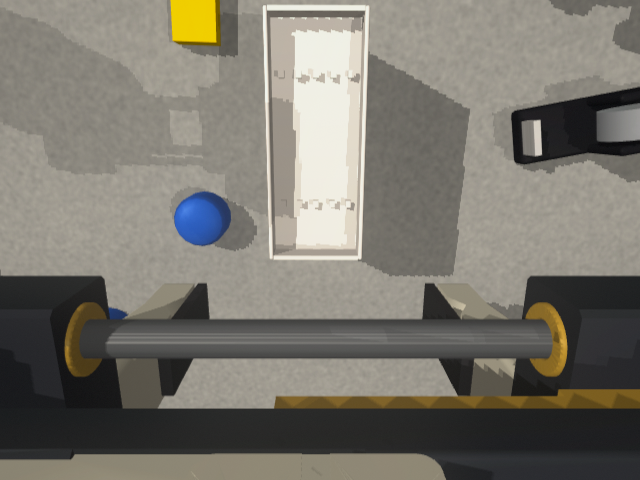

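```bash
python3 - <<'E'
from h import *
from t3 import cfit
cfit('w_d4',[(361,259),(270,259),(263,7),(369,7)],.122,(.5965,-.33,2.6))
view(.431,.003,10.8,.25,.02)
E
```

```text
w_d4 [ 0.5959 -0.3296] 2.55 rms 1.06
to [ 4.114e-01 -7.000e-04  2.500e-01 -7.920e+01] shift [-336.4    5.6 -110.5] turn -0.1433 | rows>= 6 t 36.075
```

```bash
python3 -m crank '[[[-1,-55,1,-18,-0.024],[-1,-110,2,-36,-0.048],[-1,-168,3,-55,-0.072],[-1,-225,4,-74,-0.096],[-1,-280,5,-92,-0.12],[-1,-336,5.6,-110,-0.143],[-1,-336,5.6,-110,-0.143],[-1,-336,5.6,-110,-0.143],[-1,-336,5.6,-110,-0.143]]]'; python3 - <<'E'
from h import *
im,c,o=wshot('w_pen'); print(o['tool_pos'],phi(o)); print(ctrl.find_in('wrist','pen'))
E
```

```text
clock: 37.2
tool_pos: [0.4121, -0.0021, 0.2501]
orientation: [-90.1, -0.0, -79.3]
force: [0.2, 0.4, -0.0]
opening: 0.0875
[ 0.41213893 -0.00208749  0.25007903] -79.31123061142863
[{'extent': [304.2, 108.5, 16.8, 138.4], 'confidence': 0.84}]
```

View pics/w_pen.png

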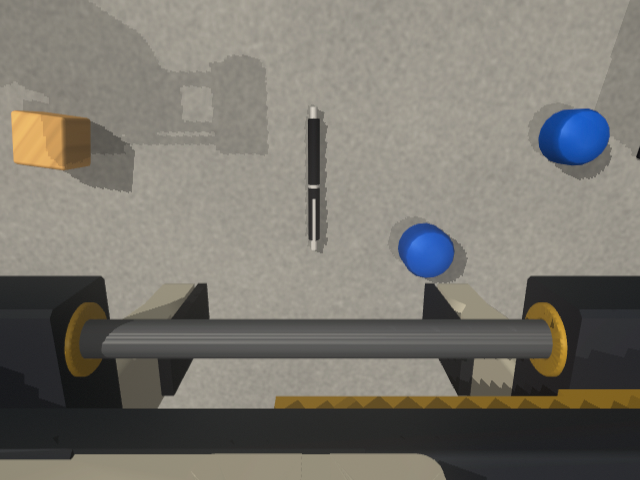

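```bash
python3 - <<'E'
from h import *
im,c=wload('w_pen')
A=ray(c,(314,250.5),.0055);B=ray(c,(313,106.5),.0055); print(A.round(4),B.round(4),np.linalg.norm(B-A),(A+B)/2,np.degrees(np.arctan2(*(B-A)[1::-1])))
m=(A+B)/2; a=np.degrees(np.arctan2(*(B-A)[1::-1]))
go(m[0],m[1],.04,a-90); go(m[0],m[1],.003,a-90)
E
```

```text
[ 0.3619 -0.0103  0.0055] [0.4974 0.0162 0.0055] 0.13807918344681808 [0.42963417 0.00296551 0.0055    ] 11.079911022849478
to [ 4.29600e-01  3.00000e-03  4.00000e-02 -7.89201e+01] shift [ -2.1 210.1  18.5] turn -0.0077 | rows>= 4 t 37.3
to [ 4.29600e-01  3.00000e-03  3.00000e-03 -7.89201e+01] shift [ -2.1 247.1  18.5] turn -0.0077 | rows>= 4 t 37.3
```

```bash
python3 -m crank '[[[-0.3,-2,60,18.5,-0.008],[0,-2,120,18.5,-0.008],[0.1,-2,175,18.5,-0.008],[0.1,-2,215,18.5,-0.008],[0.1,-2,238,18.5,-0.008],[0.1,-2,244,18.5,-0.008],[0.1,-2,244,18.5,-0.008],[0.1,-2,244,18.5,-0.008]]]'
```

```text
clock: 38.3
tool_pos: [0.4305, 0.0042, 0.0075]
orientation: [-89.9, 0.0, -78.8]
force: [0.1, -0.3, -0.5]
opening: 0.0395
```

```bash
python3 -m crank '[[[0.1,1,3,-1,0.002],[0.1,1,4.3,-1,0.002],[0.1,1,4.3,-1,0.002],[0.6,1,4.3,-1,0.002],[1,1,4.3,-1,0.002],[1,1,4.3,-1,0.002],[1,1,4.3,-1,0.002],[1,1,4.3,-1,0.002],[1,1,4.3,-1,0.002]]]'; python3 -c "
from h import *
o=ctrl.get_obs()
go(.42,0,.22,-87.4)"
```

```text
clock: 39.42
tool_pos: [0.4288, 0.0029, 0.0023]
orientation: [-90.0, 0.0, -78.9]
force: [0.2, 0.4, -0.1]
opening: 0.0098
to [  0.42   0.     0.22 -87.4 ] shift [   1.2 -217.7   -9.2] turn 0.1488 | rows>= 4 t 39.425
```

```bash
python3 -m crank '[[[1,0,-20,0,0],[1,0,-70,0,0],[1,0,-130,10,0.03],[1,0,-185,20,0.06],[1,0,-200,30,0.09],[1,0,-200,30,0.09],[1,0,-200,30,0.09]]]'; python3 - <<'E'
from h import *
im,c,o=wshot('w_c5'); cv2.imwrite('pics/s_c5.png',ctrl.snapshot('side')[:,:,::-1])
go(.596,-.3297,.22,-87.4)
E
```

```text
clock: 40.3
tool_pos: [0.4571, 0.0084, 0.2009]
orientation: [-90.1, -0.0, -84.0]
force: [0.0, -1.0, -0.0]
opening: 0.0098
to [  0.596   -0.3297   0.22   -87.4   ] shift [350.7 -19.2 102.8] turn 0.0592 | rows>= 6 t 40.4
```

View pics/w_c5.png

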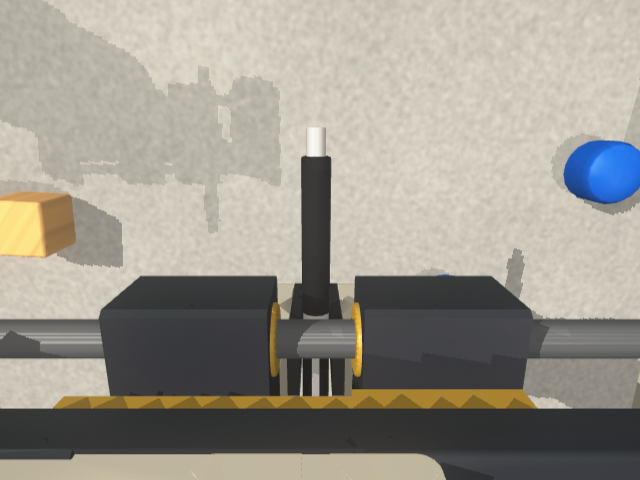

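View pics/s_c5.png

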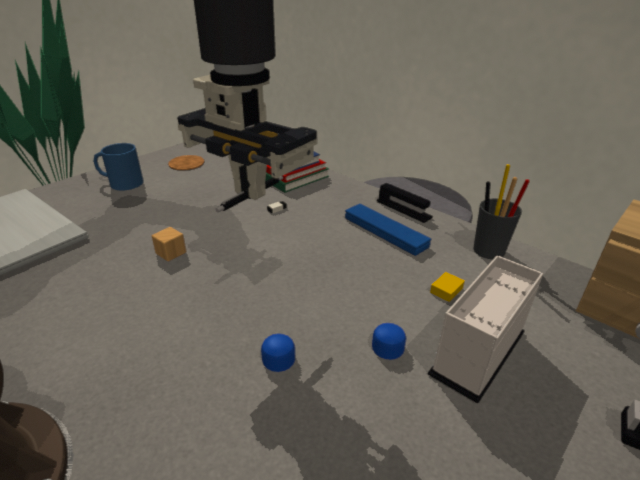

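```bash
python3 - <<'E'
from h import *
front('w_c5',((307,128),(325,128),(316,127)),.0032)
import cv2
a=cv2.imread('pics/s_d3.png')[100:280,410:640]; cv2.imwrite('pics/cr1.png',cv2.resize(a,None,fx=3.4,fy=3.3,interpolation=cv2.INTER_CUBIC))
a=cv2.imread('pics/w_d4.png')[0:270,250:385]; cv2.imwrite('pics/cr2.png',cv2.resize(a,None,fx=2.2*2,fy=2.2,interpolation=cv2.INTER_CUBIC))
E
```

```text
front edge in tool mm [-2.8 -3.4 69.5]
front edge in tool mm [ 3.6 -3.4 69.5]
front edge in tool mm [ 0.4 -3.4 69.8]
```

View pics/cr1.png

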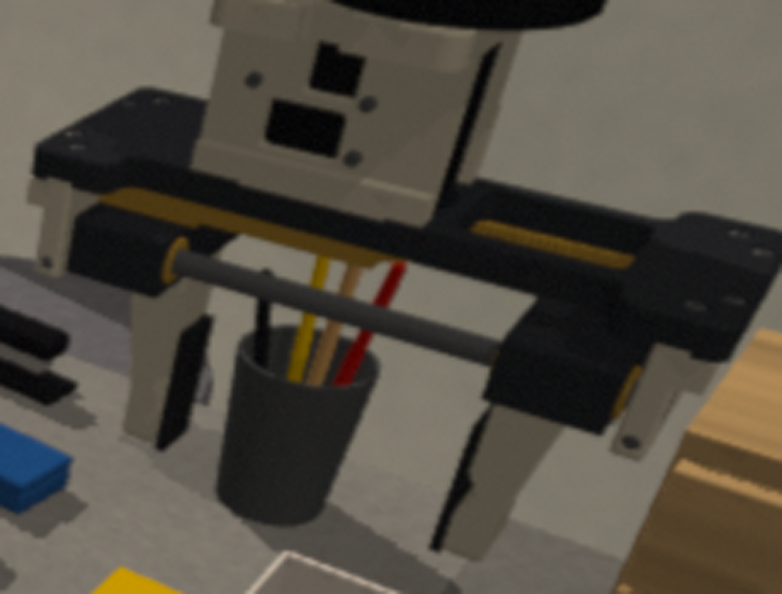

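View pics/cr2.png

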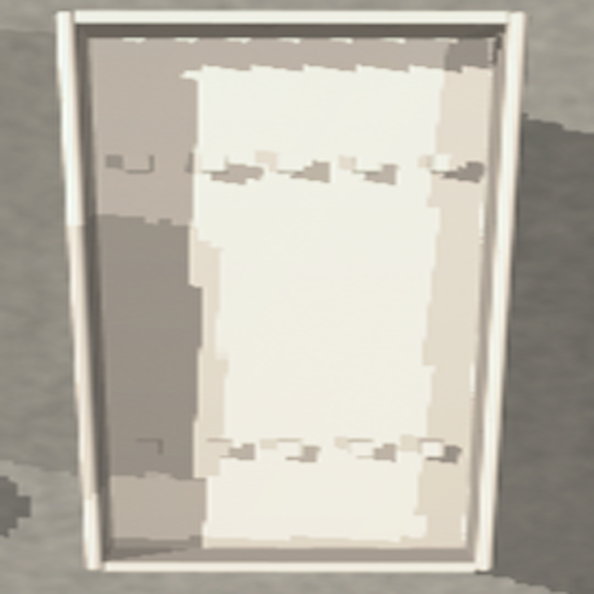

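```bash
python3 -m crank '[[[1,40,-1,10,0.01],[1,100,-2,30,0.02],[1,160,-3,48,0.03],[1,220,-4,66,0.04],[1,280,-4,84,0.05],[1,325,-4,97,0.059],[1,344,-4,103,0.059],[1,344,-4,103,0.059],[1,344,-4,103,0.059],[1,344,-4,103,0.059]]]'; python3 - <<'E'
from h import *
im,c,o=wshot('w_c6'); print(o['tool_pos'],phi(o))
go(.5957,-.3233,.11,-87.4)
E
```

```text
clock: 41.65
tool_pos: [0.5964, -0.3215, 0.2067]
orientation: [-90.0, -0.0, -87.3]
force: [0.0, -0.4, -0.7]
opening: 0.0098
[ 0.59641805 -0.32145691  0.20668749] -87.32161293452371
to [  0.5957  -0.3233   0.11   -87.4   ] shift [ 1.7 96.9 -1. ] turn 0.0013 | rows>= 2 t 41.7
```

View pics/w_c6.png

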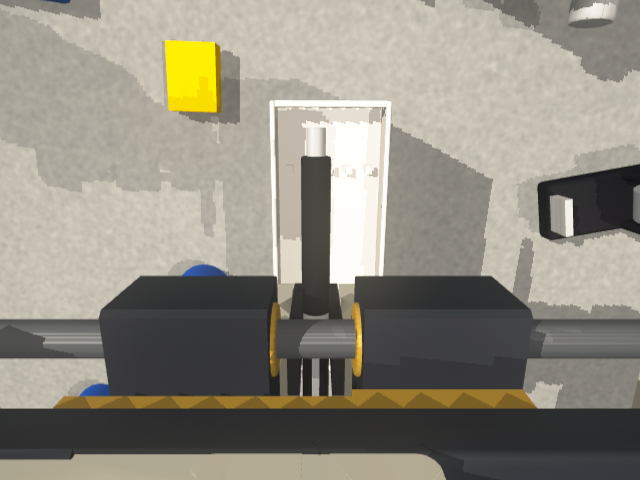

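The pen (column 316) is parallel to the tray (inner columns about 278–383), above the gap left of the middle tooth. Lowering to just above the rests.

```bash
python3 -m crank '[[[1,1.7,30,-1,0.001],[1,1.7,60,-1,0.001],[1,1.7,80,-1,0.001],[1,1.7,90,-1,0.001],[1,1.7,93,-1,0.001],[1,1.7,93,-1,0.001],[1,1.7,93,-1,0.001]]]'; python3 - <<'E'
from h import *
o=ctrl.get_obs(); print(o['tool_pos'],o['force']); go(.5957,-.3233,.11,-87.4)
E
```

```text
clock: 42.58
tool_pos: [0.5961, -0.3246, 0.1143]
orientation: [-89.9, -0.0, -87.5]
force: [0.1, 0.4, 0.3]
opening: 0.0096
[ 0.59608188 -0.32457075  0.11425271] [0.07850747 0.35662302 0.27620333]
to [  0.5957  -0.3233   0.11   -87.4   ] shift [-1.3  4.3 -0.3] turn -0.001 | rows>= 1 t 42.575
```

```bash
python3 -m crank '[[[1,-1.2,2,0,-0.001],[1,-1.2,3.5,0,-0.001],[1,-1.2,3.5,0,-0.001],[1,-1.2,3.5,0,-0.001]]]'; python3 -m crank '[[[1,0,1,0,0],[1,0,1,0,0],[1,0,1,0,0]]]'
```

```text
clock: 43.08
tool_pos: [0.5955, -0.3233, 0.1097]
orientation: [-90.0, -0.0, -87.4]
force: [0.7, 0.1, -0.6]
opening: 0.0099
clock: 43.45
tool_pos: [0.5957, -0.3234, 0.109]
orientation: [-90.0, -0.0, -87.4]
force: [-0.0, -1.0, 1.6]
opening: 0.0099
```

The pen axis is now 16 mm above the tray origin, so it lies in the gap. I'll release with a small opening and retreat straight up.

```bash
python3 -m crank '[[[0.62,0,0,0,0],[0.62,0,0,0,0],[0.62,0,0,0,0],[0.62,0,-3,0,0],[0.62,0,-10,0,0],[0.62,0,-30,0,0],[0.62,0,-70,0,0],[0.62,0,-120,0,0],[0,0,-160,-30,0],[0,0,-160,-75,0],[0,0,-160,-75,0],[0,0,-160,-75,0]]]'; python3 - <<'E'
from h import *
im,c,o=wshot('w_d5'); print(o['tool_pos'],phi(o)); cv2.imwrite('pics/s_d5.png',ctrl.snapshot('side')[:,:,::-1]); cv2.imwrite('pics/sc_d5.png',ctrl.snapshot('scene')[:,:,::-1])
E
```

```text
clock: 44.95
tool_pos: [0.5207, -0.3268, 0.2695]
orientation: [-89.9, -0.0, -87.4]
force: [0.1, -0.6, 0.1]
opening: 0.0428
[ 0.52068098 -0.32675015  0.26954497] -87.42166535338737
```

View pics/w_d5.png

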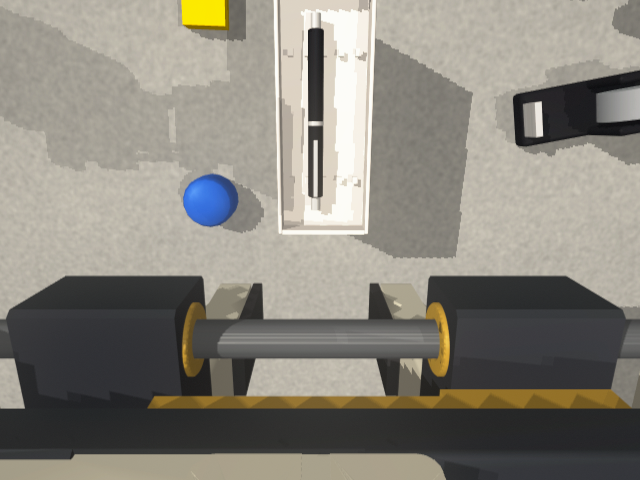

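View pics/s_d5.png

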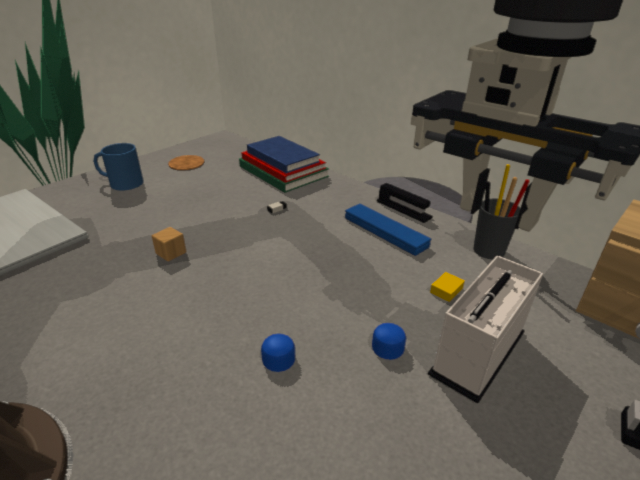

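View pics/sc_d5.png

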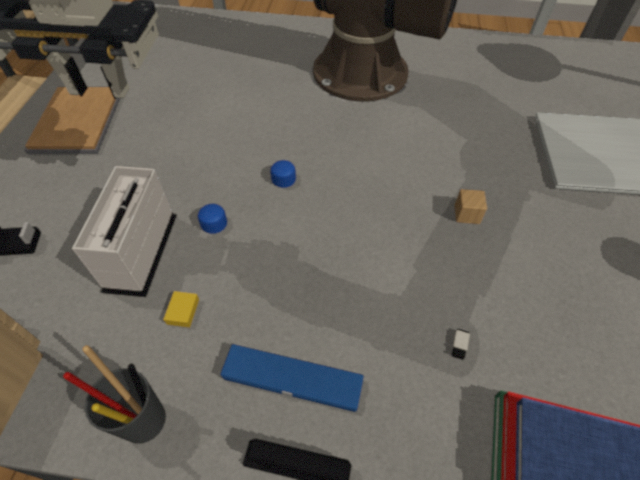

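```bash
python3 - <<'E'
import cv2,numpy as np
a=cv2.resize(cv2.imread('pics/s_d5.png')[245:405,420:560],None,fx=2.8,fy=3.3,interpolation=cv2.INTER_CUBIC)
b=cv2.resize(cv2.imread('pics/sc_d5.png')[155:305,65:190],None,fx=3,fy=3.52,interpolation=cv2.INTER_CUBIC)
v=np.hstack([a,b[:a.shape[0]]]) if b.shape[0]>=a.shape[0] else np.hstack([a[:b.shape[0]],b]); cv2.imwrite('pics/fin.png',v)
E
```

```text
(no output)
```

View pics/fin.png

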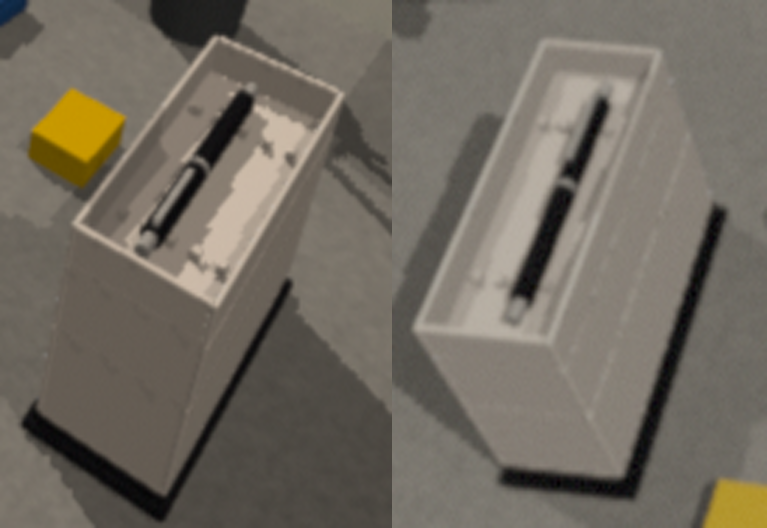

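The walls are flush with no gaps, the pen lies lengthwise, the bystanders haven't moved and the gripper is clear. Handing in.

```bash
python3 -c "
from plant import ctrl
print(ctrl.get_obs()['clock']); print(ctrl.close_job())"
```

```text
45.1
the job is handed in; nothing more can be done
None
```

The tray tower is back together on its black base and the job was handed in at 45.1 s of the allowed 141 s. From the base up it holds the deep tray with the green paperweight standing in it, the split tray, and the pen tray with the pen lengthwise in a gap between the pen rests.

- **Seating:** each tray met contact within about 0.1 mm of its predicted height, with TCP readings of 32.9, 74.4 and 104.1 mm. The fitted centres of the three placed trays agree within 1 mm, and their turn within 0.1°. The final close-ups show flush walls and no visible seams.
- **Paperweight and pen:** the paperweight was seen standing centred in the deep tray before the split tray covered it. The pen was released with its axis about 16 mm above the tray's origin.
- **Bystanders:** the wooden cube, pencil case, eraser and note block look unmoved by eye in the last pictures; I did not re-measure them. The gripper was well clear at the end.
- **Disagreements:** the wrist camera read heights about 3–6 mm low and x 2–4 mm shorter than the fixed cameras. I picked and placed using the wrist camera alone so the error would largely cancel. No final check failed.

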